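# Turn the drained tube blocks wells-up and clamp them on the shaker

### The arm

A 6-joint arm with a two-finger parallel gripper is mounted at the origin on a cart in front of the work surface, level with it; the furniture and walls round the work are solid. World frame = base frame: x ahead of the robot, y to its left, z up, the work surface at z = 0. Lengths are in mm, angles in rad, forces in N, time in s.
With the tool pointing down it reaches from about 275 to 850 mm from the base axis. Payload 5.2 kg.
Tool frame: the origin (TCP) lies midway between the tips of the shut fingers; the grasp point (between the pads) lies 19 mm behind it (tcp_to_grasp is the distance from the TCP to the grasp point, in mm); z points along the fingers, y is the line along which they close (so a half turn about z gives the same grasp; the last joint's range is limited). The gripper opens to 85 mm and grips with 20 to 120 N. Pads are 22 mm wide; open, the fingers measure 114 mm over their backs; the gripper's body (76 mm by 85 mm) begins 54 mm behind the grasp point. The pads swing forward as they close: fully open they stand 13 mm farther back than shut.
Start: joints at [1.075, 0.259, 1.535, -0, 1.348, -0.203], TCP at [158.727, 526.603, 231.31] pointing down, gripper open.
Joint ranges: [-3.14, 3.14], [-0.91, 2.08], [0.19, 2.58], [-1.22, 4.36], [0.22, 2.71], [-3.12, 3.12]. Speed limits (rad/s): [2.57, 2.57, 3.14, 3.14, 3.14, 3.14].

### API

Orientations are given as a rotation vector (axis times angle).
In Python, from station import * gives the robot as it stands.
- The arm moves only by the tool drive_tool, never from a script. Its argument "increments" is a list that holds one entry, the list of rows, each a list of 7 numbers: the shift along the tool's x, y, z each as a share of 50 mm, from -1 to 1, then the turn, a rotation vector about the tool's x, y, z each as a share of 0.1 rad, from -1 to 1, then the opening, from 0 (shut) to 1 (fully open). In form: [[[tx, ty, tz, wx, wy, wz, grip], ...]]. A call has 1 to 5 rows; each row shifts and turns the commanded pose from where the row before left it, along the tool's axes as they then stand; what a row does not reach is not made up. A row lasts 1/8 s, in which the tool goes at most 62.5 mm and 10.7 degrees, less where a joint would pass 70% of its speed; a pose out of reach is approached as far as the arm can. A call with a number of a shift or a turn outside -1 to 1 is refused whole. A call with a gripper value outside its range is refused whole. The fingers move at their own pace and stop on an object; "grip_force" is the grip in N (left out, the last holds). Time passes only in rows, so rows that do not move let the fingers close. It gives the time, the measured TCP pose, the force, the opening and the grip force at its end, in the units of the state.
- read_state(): the state, without advancing time (a new reading comes with each control period).
- camera(name): name is "side" or "top" or "wrist"; returns a dict with "image" (420x560x3 uint8, red, green, blue), "z_map" (420x560 float32, mm along the optical axis (not along the pixel's ray), 0 where there is no reading), "fx", "fy", "cx", "cy" (pixels), "extrinsics" (4x4, takes a point from camera to world coordinates). Camera axes: x right, y down, z forward; pixel columns grow to the right and rows downward; lengths in mm; the calibration is good to about 2 mm. A picture is of the moment at which its call begins.
- finish_job(): hands the job in; it is judged then, once.
Trained networks look in the newest picture that a camera, given by its name, has taken for a name from the list of things; names that differ only in an ending like _2 or _b are one class to them, and where a whole thing is asked for, a point or a joint stands for the part that bears it (a point fixed in the world has none). Each returns a list of dicts, best first, with "score" (0 to 1); they miss things now and then, are a little off and sometimes report something else, mostly with a low value. They report only what shows in the picture. A call takes as long as a camera call. They do not tell look-alikes from the thing itself.
- boxes_of(name, camera): "centre" ([x, y, z] in mm, in the coordinates of the camera as it stood for that picture, good to about 4 mm: the middle of the surface that is visible of it).
The state is a dict: "time": time; "qpos": joint angles; "qd": joint speeds; "effort": joint torques, N m; "tcp_pos": TCP position; "tcp_rot": TCP orientation; "ft_force": force on the tool from outside, world axes, zero at the start; "moment": the same for the moment, N m; "grip_width": finger opening in mm; "gripper_force": force on a finger pad.
Only numpy, scipy, OpenCV 4.12 (cv2) and the standard library are available. Lean on these libraries where they do the work, as an engineer would, in place of code of your own. Each camera call takes 0.05 s, during which the arm holds its last target. There are 200 camera calls.

### The job

The washed aluminium tube blocks were left on the paper pad, some of them wells-down to drain. Open the shaker's clamp lever, then set every block on its deck with the wells facing up and push them tight together into the corner of the back fence and the left end stop, long sides touching one another with no gaps; then swing the lever right over to clamp the row. Do not disturb the beaker, the petri dish or the timer.

Things in the scene. Friction and masses are not known exactly. Their poses are not given: they have to be found in the camera images.
- shaker: the shaker, fixed: low white housing 190 (x) x 270 (y) x 56 mm with an aluminium deck (165 x 256 mm) on top, the deck surface 68 mm above the worktop. Origin: centre of its underside; +x points to its back, away from the robot, +y to its left, z up. On the deck: back fence (10 mm high and thick, 200 mm long in y, facing -x), end stop at the left (10 mm high, facing -y), clamp bar
- row_corner (a point): the point on the deck surface where the stop faces of the back fence and the left end stop meet; axes as shaker. A block home in the corner has its centre at (-32, -23, +20) mm from here, the next blocks of the row at y = -69 and -115 mm. To the right of a row of three the deck is clear for another 60 mm
- bar: the clamp bar in front of the blocks' places, parallel to the fence: 10 mm thick (x), 180 mm long (y), 10 mm high (its two bolt heads 13 mm). Origin: centre of its length and thickness, on the deck. It moves in x only: between fence and bar there are 84.5 mm with the lever open and 64.5 mm with it fully clamped; a clamping bar pushes blocks back to the fence
- lever (a joint): angle of the clamp lever about its upright hinge, rad: 0 = open (lever points to the shaker's left, +y), 1.5 = fully clamped (it points to the front, -x); it grows anticlockwise seen from above. It drives the clamp bar by a cam under the deck, 13.3 mm of bar travel per rad towards the fence. It stays where it is left; about 2 N at the knob move it
- lever_hinge (a point): point on the lever's hinge axis, at the height of the deck surface
- pad: white paper drying pad, fixed to the worktop, 260 (x) x 300 (y) x 4 mm, origin at the centre of its underside. The blocks start on it. Behind the work a fixed frame of thin rods runs along the back of the worktop, its front at x = 0.84 m; a wrist leaning back can hit it
- lever_knob (a point): on the axis of the lever's upright black knob, a round post 19 mm across, 70 mm from the hinge axis; this point is 102 mm above the worktop, 14 mm below the knob's top and 20 mm above its lower end (the lever's round arm, 10 mm thick, runs from there to the hinge)
- block_1: a solid aluminium tube block 64 (x) x 46 (y) x 40 (z) mm, about 0.24 kg, all the blocks alike (2 or 3 are present). Origin: its centre. +z points out of the drilled face with six 15 mm wells (2 rows of 3 along x); the other face is plain with one thin milled groove along x. Either end may face the fence
- block_2: a solid aluminium tube block 64 (x) x 46 (y) x 40 (z) mm, about 0.24 kg, all the blocks alike (2 or 3 are present). Origin: its centre. +z points out of the drilled face with six 15 mm wells (2 rows of 3 along x); the other face is plain with one thin milled groove along x. Either end may face the fence
- block_3: a solid aluminium tube block 64 (x) x 46 (y) x 40 (z) mm, about 0.24 kg, all the blocks alike (2 or 3 are present). Origin: its centre. +z points out of the drilled face with six 15 mm wells (2 rows of 3 along x); the other face is plain with one thin milled groove along x. Either end may face the fence
- block_4: a solid aluminium tube block 64 (x) x 46 (y) x 40 (z) mm, about 0.24 kg, all the blocks alike (2 or 3 are present). Origin: its centre. +z points out of the drilled face with six 15 mm wells (2 rows of 3 along x); the other face is plain with one thin milled groove along x. Either end may face the fence
- beaker: glass beaker 66 mm across, 62 mm high, empty, not to be disturbed; origin at the centre of its underside
- petri_dish: closed petri dish 62 mm across, 15 mm high, not to be disturbed; origin at the centre of its underside
- timer: bench timer 62 x 62 x 20 mm, not to be disturbed; origin at the centre of its underside
- analyser: bench instrument with a tilted screen, fixed, about 190 x 170 x 250 mm, stands to the right of the pad; not to be touched; origin at the centre of its underside
Not all that is in view belongs to the job. Leave any brown or red look-alike of the block_2 alone.

How it is judged:
By the outcome, as a careful person would: the job done as asked, in the order asked, and still so for the second after the job is handed in, with the robot touching nothing.
Of block_1, block_2, block_3, block_4 only 2 to 3 are there at a start; the rules pass over those that are not, and their reading is None.
At some moment in a run one of block_1, block_2, block_3, block_4 may be knocked a few centimetres aside while the robot is not near it.
Once in a run the grip may slacken for a moment while it holds something.
It also fails if it takes over 210 s, if anything falls off the work surface, if the arm or the gripper's body presses on something with over 40 N, if the wrist force passes 120 N, or if a joint passes its speed limit or range.

## Working session

There is one attempt and no reset: what is moved stays moved. The work goes in short steps, Python scripts to look and compute and a tool call to move; the robot and the scene stay as the last step left them, time stands still between calls to the robot, and variables do not carry over. Pictures are saved under pics/ and viewed, at most 14 in all, crops included, and the job is handed in when it is done.

Besides the shell and the picture viewer there is one more tool, called after "Emit:" as name(argument=value, ...) on one line, values as JSON. drive_tool: Moves the arm, as the interface text tells. Shift numbers are shares of 50 mm and turn numbers shares of 0.1 rad, none past 1 either way. Its arguments: {"type":"object","properties":{"increments":{"type":"array"},"grip_force":{"type":"number"}},"required":["increments"]}

```bash
ls; mkdir -p pics
cat > h.py <<'E'
from station import *
import numpy as np, cv2
from scipy.spatial.transform import Rotation as R
def snap(n,save=None):
    c=camera(n)
    if save: cv2.imwrite('pics/'+save,c['image'][:,:,::-1])
    return c
def world(c,u,v):
    z=c['z_map'][v,u]; p=np.stack([(u-c['cx'])/c['fx']*z,(v-c['cy'])/c['fy']*z,z,np.ones_like(z)],-1)
    return (p@np.array(c['extrinsics']).T)[...,:3]
def cloud(c):
    v,u=np.mgrid[0:420,0:560]; return world(c,u,v)
def w(c,p): return (np.array(c['extrinsics'])@np.append(p,1))[:3]
E
python3 - <<'E'
from h import *
for n in ['top','side']:
    c=snap(n,n+'0.png')
    for k in ['block_1','beaker','petri_dish','timer','lever_knob','shaker','bar','pad','analyser']:
        print(n,k,[(w(c,d['centre']).round().tolist(),round(d['score'],2)) for d in boxes_of(k,n)])
s=read_state();print(s)
E
```

```text
pics
top block_1 [([557.0, -82.0, 44.0], 0.66), ([691.0, -113.0, 42.0], 0.66), ([414.0, -650.0, 38.0], 0.57), ([414.0, -262.0, 41.0], 0.48)]
top beaker [([727.0, 32.0, 26.0], 0.65)]
top petri_dish [([693.0, -211.0, 11.0], 0.5)]
top timer [([382.0, 37.0, 16.0], 0.49)]
top lever_knob [([555.0, -84.0, 46.0], 0.57)]
top shaker [([536.0, 231.0, 67.0], 0.84)]
top bar [([486.0, -168.0, 3.0], 0.64)]
top pad [([487.0, -169.0, 2.0], 0.64)]
top analyser []
side block_1 [([424.0, -655.0, 43.0], 0.91), ([556.0, -83.0, 47.0], 0.69), ([395.0, 38.0, 17.0], 0.59), ([715.0, -115.0, 43.0], 0.58), ([425.0, -264.0, 45.0], 0.56)]
side beaker [([727.0, 38.0, 28.0], 0.93), ([484.0, -169.0, 4.0], 0.42)]
side petri_dish [([704.0, -212.0, 16.0], 0.52)]
side timer []
side lever_knob [([701.0, -210.0, 16.0], 0.62), ([439.0, 306.0, 89.0], 0.41)]
side shaker [([560.0, 222.0, 70.0], 0.67)]
side bar [([541.0, 229.0, 82.0], 0.5)]
side pad [([482.0, -168.0, 5.0], 0.93), ([704.0, -212.0, 14.0], 0.22)]
side analyser []
{'time': 1.0, 'qpos': array([ 1.07515867e+00,  2.58587835e-01,  1.53500981e+00,  1.30540254e-05,
        1.34800289e+00, -2.02814628e-01]), 'qd': array([-7.33093449e-04,  7.52901293e-04,  9.24402937e-04, -2.64982401e-03,
        2.80548081e-06, -1.42284391e-03]), 'effort': array([-3.60829499e-04, -4.45950866e+01, -2.90898854e+01, -3.76772823e-04,
        1.08090535e-03,  1.23845604e-05]), 'tcp_pos': array([158.74150958, 526.59339239, 231.31234996]), 'tcp_rot': array([-4.58326113e-01, -3.10796549e+00,  4.78762875e-06]), 'ft_force': array([ 0.04157679, -0.59589422,  0.72560834]), 'moment': array([ 0.01037136, -0.05189877, -0.00269995]), 'gripper_force': 0.0, 'grip_width': 85.17559780616466}
```

View pics/top0.png

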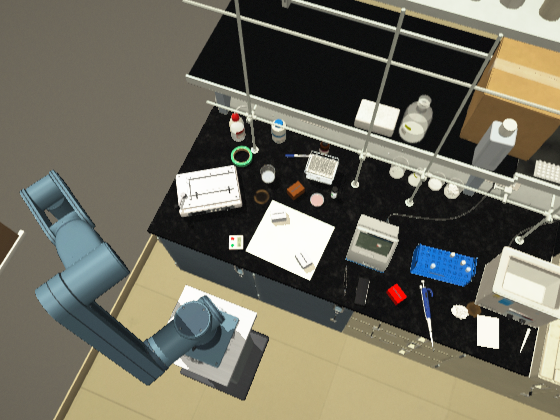

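View pics/side0.png

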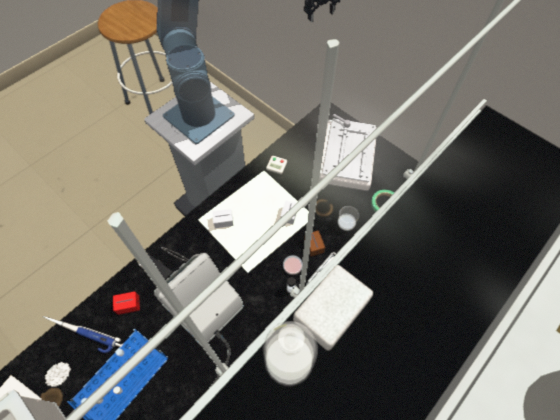

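Two blocks on the pad, at top-camera pixels (280,216) and (303,260). The brown (295,189) and red (397,294) ones are look-alikes. The shaker is at (209,190).

Run:
```python
from h import *
t=cv2.imread('pics/top0.png');a=cv2.resize(t[160:220,170:250],None,fx=7,fy=7,interpolation=cv2.INTER_CUBIC)
b=cv2.resize(t[200:280,240:340],None,fx=5,fy=5,interpolation=cv2.INTER_CUBIC)
o=np.zeros((420,560,3),np.uint8)
o=np.zeros((600,800,3),np.uint8)
a=cv2.resize(t[160:280,170:340],None,fx=4.7,fy=4.7,interpolation=cv2.INTER_CUBIC)
cv2.imwrite('pics/topz.png',a)
c=snap('top'); P=cloud(c)
def rect(m,name):
    q=P[m][:,:2].astype(np.float32); r=cv2.minAreaRect(q); print(name,m.sum(),r, P[m].mean(0).round(1))
X,Y,Z=P[...,0],P[...,1],P[...,2]
rect((abs(X-557)<50)&(abs(Y+82)<50)&(Z>30)&(Z<60),'bA')
rect((abs(X-414)<50)&(abs(Y+262)<50)&(Z>30)&(Z<60),'bB')
rect((abs(X-540)<150)&(abs(Y-231)<170)&(Z>62)&(Z<73),'deck')
rect((abs(X-540)<150)&(abs(Y-231)<170)&(Z>45)&(Z<130),'shaker')
m=(abs(X-540)<150)&(abs(Y-231)<190)&(Z>95)&(Z<130);rect(m,'knob') if m.any() else 0
m=(abs(X-540)<150)&(abs(Y-231)<170)&(Z>73)&(Z<95);rect(m,'rails')
c=snap('wrist','w0.png')
```

```text
bA 166 ((561.4814453125, -84.57124328613281), (52.84585189819336, 63.474491119384766), 29.84772300720215) [559.3 -85.4  42.7]
bB 182 ((414.3900146484375, -255.66845703125), (67.17631530761719, 47.79875564575195), 51.52351379394531) [ 413.1 -255.9   42.8]
deck 1254 ((549.3770751953125, 233.87017822265625), (188.52349853515625, 259.9413146972656), 31.71929931640625) [554.4 234.7  67.5]
shaker 2489 ((548.1741333007812, 236.94534301757812), (198.533203125, 275.756103515625), 30.08348274230957) [544.2 233.5  67.2]
knob 23 ((420.390625, 309.3587646484375), (36.61251449584961, 19.002405166625977), 21.437808990478516) [412.2 306.9 108.3]
rails 553 ((545.65576171875, 240.0886993408203), (175.49095153808594, 262.6268310546875), 30.844152450561523) [547.7 250.   78. ]
```

View pics/topz.png

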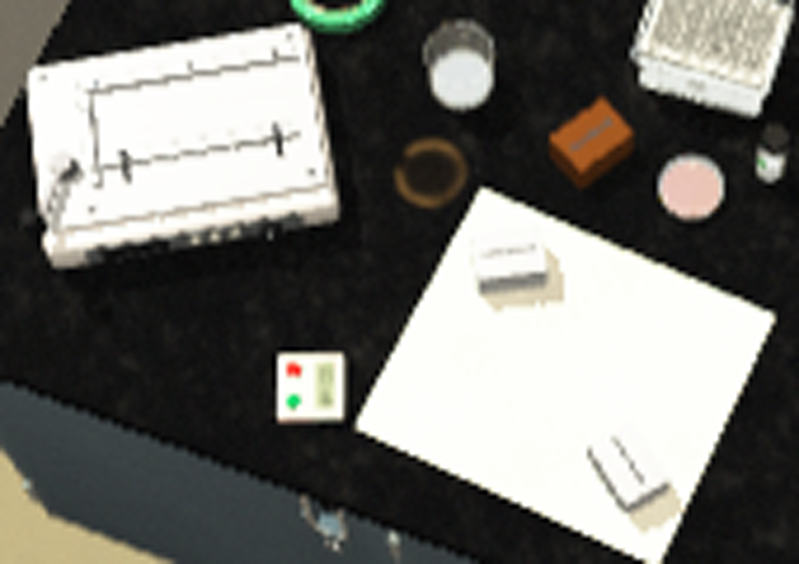

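View pics/w0.png

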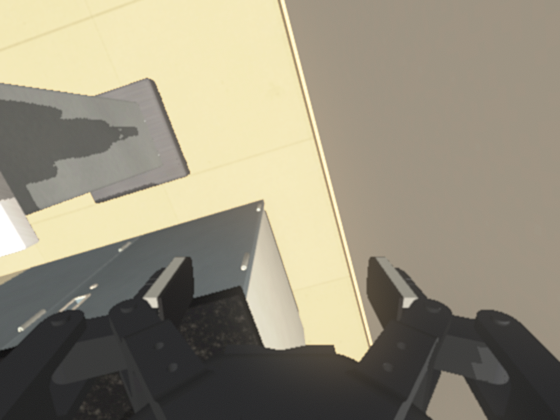

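```bash
cat >> h.py <<'E'
def tcp():
    s=read_state(); return np.array(s['tcp_pos']),R.from_rotvec(s['tcp_rot'])
def down(yaw,tilt=None):
    """tool z down, tool y (finger line) at angle yaw in world"""
    y=np.array([np.cos(yaw),np.sin(yaw),0]);z=np.array([0,0,-1.]);return R.from_matrix(np.stack([np.cross(y,z),y,z],1))
def plan(wps,grip=1,start=None):
    """wps: list of (pos,R[,n]) ; prints rows"""
    p,r=start or tcp(); rows=[]
    for wp in wps:
        tp,tr=np.array(wp[0],float),wp[1]; dr=(r.inv()*tr).as_rotvec()
        n=max(int(np.ceil(max(np.linalg.norm(tp-p)/49,np.abs(dr).max()/.1-1e-3))),1)
        if len(wp)>2: n=max(n,wp[2])
        p0,r0=p,r
        for i in range(n):
            q=p0+(tp-p0)*(i+1)/n
            rows.append(np.r_[r.inv().apply(q-p)/50,dr/n/.1]); 
            p,r=q,r0*R.from_rotvec(dr*(i+1)/n)
    for i in range(0,len(rows),5):
        print('['+','.join('['+','.join('%g'%(round(x,2)+0) for x in q)+',%g]'%grip for q in rows[i:i+5])+']')
    return p,r
E
python3 - <<'E'
from h import *
c=snap('wrist');p,r=tcp()
E=np.array(c['extrinsics']);T=np.eye(4);T[:3,:3]=r.as_matrix();T[:3,3]=p
print((np.linalg.inv(T)@E).round(3),c['fx'],c['cx'],c['cy'])
E
```

```text
[[-1.00000e-03 -9.60000e-01 -2.79000e-01  7.08740e+01]
 [ 1.00000e+00 -1.00000e-03 -0.00000e+00  1.17600e+00]
 [ 0.00000e+00 -2.79000e-01  9.60000e-01 -1.43283e+02]
 [ 0.00000e+00  0.00000e+00  0.00000e+00  1.00000e+00]] 293.3032983618877 279.8827055069148 208.06250528785534
```

Run:
```python
from h import *
p,r=tcp()
plan([([613,217,260],r)])
```

```text
[[-0.87,-0.28,-0.05,0,0,0,1],[-0.87,-0.28,-0.05,0,0,0,1],[-0.87,-0.28,-0.05,0,0,0,1],[-0.87,-0.28,-0.05,0,0,0,1],[-0.87,-0.28,-0.05,0,0,0,1]]
[[-0.87,-0.28,-0.05,0,0,0,1],[-0.87,-0.28,-0.05,0,0,0,1],[-0.87,-0.28,-0.05,0,0,0,1],[-0.87,-0.28,-0.05,0,0,0,1],[-0.87,-0.28,-0.05,0,0,0,1]]
[[-0.87,-0.28,-0.05,0,0,0,1],[-0.87,-0.28,-0.05,0,0,0,1]]
```

Emit:
drive_tool(increments=[[[-0.87,-0.28,-0.05,0,0,0,1],[-0.87,-0.28,-0.05,0,0,0,1],[-0.87,-0.28,-0.05,0,0,0,1],[-0.87,-0.28,-0.05,0,0,0,1],[-0.87,-0.28,-0.05,0,0,0,1]]])

```text
time: 1.78
tcp_pos: [347.9, 395.9, 244.0]
tcp_rot: [0.458, 3.108, 0.0]
ft_force: [-1.1, 0.4, -0.1]
grip_width: 85.3
gripper_force: 0.0
```

Emit:
drive_tool(increments=[[[-0.87,-0.28,-0.05,0,0,0,1],[-0.87,-0.28,-0.05,0,0,0,1],[-0.87,-0.28,-0.05,0,0,0,1],[-0.87,-0.28,-0.05,0,0,0,1],[-0.87,-0.28,-0.05,0,0,0,1]]])

```text
time: 2.4
tcp_pos: [536.0, 266.0, 256.4]
tcp_rot: [0.458, 3.108, 0.0]
ft_force: [-0.1, 0.6, -0.3]
grip_width: 85.1
gripper_force: 0.0
```

Emit:
drive_tool(increments=[[[-0.87,-0.28,-0.05,0,0,0,1],[-0.87,-0.28,-0.05,0,0,0,1],[0,0,0,0,0,0,1]]])

```text
time: 2.78
tcp_pos: [612.5, 212.5, 260.5]
tcp_rot: [0.464, 3.107, -0.001]
ft_force: [-0.5, 0.4, -0.6]
grip_width: 85.5
gripper_force: 0.0
```

Run:
```python
from h import *
c=snap('wrist','w1.png');P=cloud(c);np.save('w1.npy',P)
for k in ['lever_knob','bar','shaker','block_1']:
    print(k,[(w(c,d['centre']).round().tolist(),round(d['score'],2)) for d in boxes_of(k,'wrist')])
X,Y,Z=P[...,0],P[...,1],P[...,2]
m=(Z>98)&(Z<125);print(m.sum(),P[m].mean(0),P[m].max(0),P[m].min(0))
s=read_state();print(s['time'],s['tcp_pos'],s['qpos'].round(2))
```

```text
lever_knob [([481.0, 319.0, 84.0], 0.91)]
bar [([542.0, 221.0, 76.0], 0.79)]
shaker [([548.0, 244.0, 66.0], 0.61)]
block_1 [([567.0, -69.0, 48.0], 0.85), ([689.0, -95.0, 39.0], 0.68)]
553 [961.02182036 354.45353062 107.79698893] [982.44362121 380.15506556 122.17703913] [846.96436427 239.56963141  98.0260787 ]
3.025 [609.08683143 215.98230077 261.4555566 ] [ 0.17  0.42  1.23  0.    1.49 -1.11]
```

View pics/w1.png

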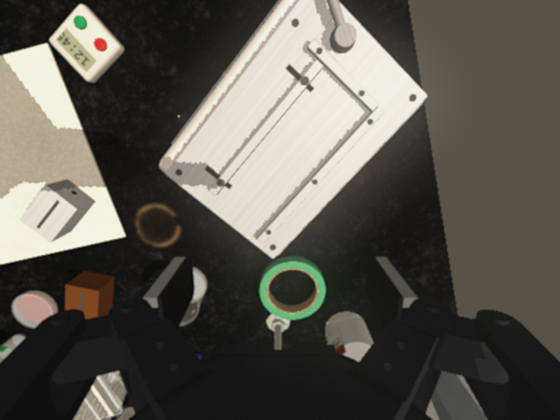

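The shaker shows fence (258,237)-(372,110), end stop (372,110)-(308,46), bar (222,185)-(300,75) and lever hinge (342,38). Block A (60,210) shows a groove, so it's wells-down.

Run:
```python
from h import *
P=np.load('w1.npy')
v,u=np.mgrid[0:420,0:560]
def rep(name,m):
    q=P[m];r=cv2.minAreaRect(q[:,:2].astype(np.float32));print(name,m.sum(),q[:,2].mean().round(1),q[:,2].std().round(1),r)
Z=P[...,2]
reg=(u>155)&(u<430)&(v<262)
rep('house',reg&(Z>52)&(Z<100))
hi=(reg&(Z>75)&(Z<82.5)).astype(np.uint8)
n,l,st,ce=cv2.connectedComponentsWithStats(hi,connectivity=8)
for i in range(1,n):
    if st[i,4]>25: print(st[i]); rep('comp',l==i)
# block A top
m=(u<120)&(v>150)&(v<260)&(Z>35)&(Z<50); rep('A',m)
for uu in range(300,380,5): print(uu,[round(float(Z[vv,uu]),0) for vv in (5,15,25,35,45)])
print(P[38,342],P[3,325])
o=cv2.resize(cv2.imread('pics/w1.png')[0:260,0:440],None,fx=1.8,fy=1.8,interpolation=cv2.INTER_CUBIC)
h=np.clip((Z-50)*6,0,255).astype(np.uint8); cv2.imwrite('pics/hz.png',cv2.resize(cv2.applyColorMap(h,2)[0:260,150:440],None,fx=2.3,fy=2.3,interpolation=0))
```

```text
house 37598 69.4 5.5 ((558.2274780273438, 236.65350341796875), (188.34494018554688, 259.8771667480469), 31.959272384643555)
[330  37  18  16  69]
comp 69 77.7 2.4 ((491.6828918457031, 310.4453125), (20.66805648803711, 7.331385135650635), 40.490360260009766)
[ 256   39  127  205 2648]
comp 2648 78.6 1.0 ((575.675537109375, 230.99520874023438), (103.67633056640625, 202.19337463378906), 32.258766174316406)
[ 209   60  114  136 1661]
comp 1661 78.8 1.1 ((548.6134033203125, 212.98739624023438), (10.479945182800293, 179.09104919433594), 31.824993133544922)
A 1990 44.0 2.1 ((565.6392822265625, -84.64093017578125), (46.74089813232422, 66.15982055664062), 28.85350227355957)
300 [68.0, 70.0, 68.0, 69.0, 68.0]
305 [68.0, 69.0, 69.0, 70.0, 67.0]
310 [69.0, 69.0, 68.0, 69.0, 79.0]
315 [70.0, 68.0, 69.0, 69.0, 78.0]
320 [68.0, 68.0, 70.0, 68.0, 70.0]
325 [69.0, 69.0, 68.0, 69.0, 70.0]
330 [87.0, 70.0, 68.0, 72.0, 72.0]
335 [86.0, 86.0, 85.0, 87.0, 79.0]
340 [69.0, 87.0, 87.0, 86.0, 87.0]
345 [-1.0, 69.0, 86.0, 87.0, 87.0]
350 [1.0, 69.0, 87.0, 87.0, 88.0]
355 [2.0, -0.0, 70.0, 88.0, 68.0]
360 [2.0, -1.0, 69.0, 69.0, 70.0]
365 [0.0, 2.0, 2.0, 70.0, 69.0]
370 [1.0, -0.0, 2.0, 1.0, 68.0]
375 [1.0, 1.0, 0.0, 1.0, 69.0]
[487.75974059 314.20245285  87.32761169] [449.46334015 310.13551062  68.74359795]
```

View pics/hz.png

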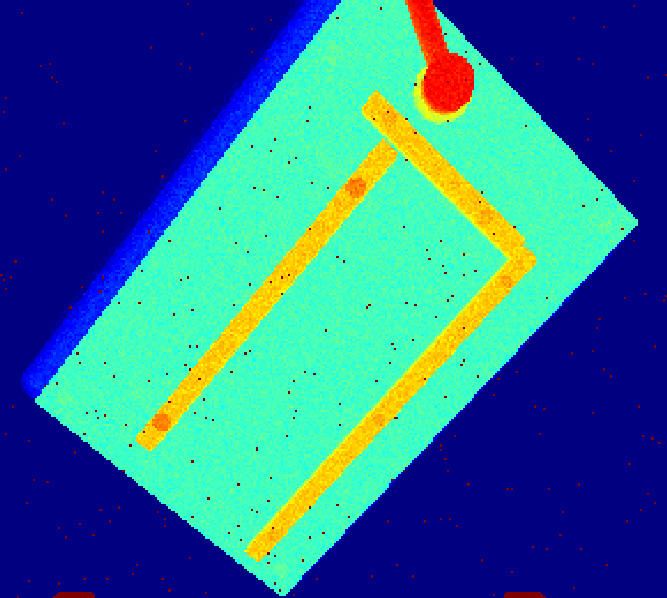

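Run:
```python
from h import *
P=np.load('w1.npy');v,u=np.mgrid[0:420,0:560];Z=P[...,2]
reg=(u>155)&(u<430)&(v<262)
th=np.radians(31.95);ex=np.array([np.cos(th),np.sin(th)]);ey=np.array([-ex[1],ex[0]])
O=np.array([575.7,231.])
m=reg&(Z>75)&(Z<82.5);q=P[m][:,:2]-O;a=q@ex;b=q@ey
f=(a>36)&(b<85);print('fence a',np.percentile(a[f],[1,50,99]),'slope',np.polyfit(b[f],a[f],1))
s=(b>86)&(a<35);print('stop b',np.percentile(b[s],[1,50,99]),np.polyfit(a[s],b[s],1),np.percentile(a[s],[1,99]))
k=(a<-15)&(b<85);print('bar a',np.percentile(a[k],[1,50,99]),np.polyfit(b[k],a[k],1))
h=reg&(Z>83)&(Z<92)&(v>22);r=cv2.minEnclosingCircle(P[h][:,:2].astype(np.float32));print('hinge',r,np.median(P[h],0))
l=reg&(Z>83)&(Z<92)&(v<10);print('arm',np.median(P[l],0))
```

```text
fence a [41.22618901 45.85570339 51.08336118] slope [1.79867434e-03 4.58921616e+01]
stop b [ 87.06694574  95.83165913 122.18203836] [-5.39703912e-02  9.64074584e+01] [-51.75266463  33.78026854]
bar a [-37.64711448 -32.468681   -27.37730367] [ 2.01474005e-03 -3.24892650e+01]
hinge ((533.847412109375, 236.9525146484375), 104.34001922607422) [485.97833645 316.60141231  86.71977958]
arm [457.86199285 312.79251358  86.43792131]
```

Run:
```python
from h import *
p,r=tcp()
r=R.from_rotvec([0.461,3.1075,0])
s=plan([([418,308.5,190],r),([418,308.5,93],r,3)])
H=np.array([487,315.])
print('arc')
W=[]
for a in np.radians(np.linspace(185,120,9))[1:]:
    q=H+70*np.array([np.cos(a),np.sin(a)]);W.append(([q[0],q[1],93],r))
s=plan(W,0,s)
```

```text
[[0.84,0.13,0.29,0,0,0.01,1],[0.84,0.13,0.29,0,0,0.01,1],[0.84,0.13,0.29,0,0,0.01,1],[0.84,0.13,0.29,0,0,0.01,1],[0.84,0.13,0.29,0,0,0.01,1]]
[[0,0,0.65,0,0,0,1],[0,0,0.65,0,0,0,1],[0,0,0.65,0,0,0,1]]
arc
[[0.08,0.19,0,0,0,0,0],[0.03,0.2,0,0,0,0,0],[0.01,0.2,0,0,0,0,0],[-0.02,0.2,0,0,0,0,0],[-0.05,0.19,0,0,0,0,0]]
[[-0.08,0.18,0,0,0,0,0],[-0.1,0.17,0,0,0,0,0],[-0.12,0.15,0,0,0,0,0]]
```

Emit:
drive_tool(increments=[[[0.84,0.13,0.29,0,0,0,1],[0.84,0.13,0.29,0,0,0,1],[0.84,0.13,0.29,0,0,0,1],[0.84,0.13,0.29,0,0,0,1],[0.84,0.13,0.29,0,0,0,1]]])

```text
time: 3.65
tcp_pos: [416.0, 307.9, 188.9]
tcp_rot: [0.456, 3.108, 0.001]
ft_force: [-0.2, 0.4, -0.3]
grip_width: 86.0
gripper_force: 0.0
```

Emit:
drive_tool(increments=[[[0,0,0.65,0,0,0,1],[0,0,0.65,0,0,0,1],[0,0,0.6,0,0,0,1],[0,0,0,0,0,0,1]]])

```text
time: 4.15
tcp_pos: [415.8, 306.6, 92.3]
tcp_rot: [-0.455, -3.104, 0.004]
ft_force: [-0.5, 0.5, -0.2]
grip_width: 85.7
gripper_force: 0.0
```

Emit:
drive_tool(increments=[[[0,0,0,0,0,0,0],[0,0,0,0,0,0,0],[0,0,0,0,0,0,0],[0,0,0,0,0,0,0],[0,0,0,0,0,0,0]]], grip_force=30)

```text
time: 4.78
tcp_pos: [418.7, 306.9, 94.6]
tcp_rot: [0.458, 3.107, 0.001]
ft_force: [-0.8, -1.2, 6.7]
grip_width: 18.0
gripper_force: 29.4
```

Emit:
drive_tool(increments=[[[0,0,0,0,0,0,0],[0,0,0,0,0,0,0]]])

```text
time: 5.03
tcp_pos: [418.6, 306.9, 94.5]
tcp_rot: [0.458, 3.107, 0.001]
ft_force: [-1.3, -0.3, 6.0]
grip_width: 17.9
gripper_force: 29.4
```

Emit:
drive_tool(increments=[[[0.05,0.19,0,0,0,0,0],[0.03,0.2,0,0,0,0,0],[0.01,0.2,0,0,0,0,0],[-0.02,0.2,0,0,0,0,0],[-0.05,0.19,0,0,0,0,0]]])

```text
time: 5.65
tcp_pos: [429.7, 353.6, 94.0]
tcp_rot: [-0.458, -3.105, 0.003]
ft_force: [-4.4, -3.4, 7.4]
grip_width: 17.9
gripper_force: 30.2
```

Emit:
drive_tool(increments=[[[-0.08,0.18,0,0,0,0,0],[-0.1,0.17,0,0,0,0,0],[-0.12,0.16,0,0,0,0,0],[0,0,0,0,0,0,0]]])

```text
time: 6.15
tcp_pos: [453.0, 373.8, 93.9]
tcp_rot: [-0.459, -3.107, 0.002]
ft_force: [-2.3, -1.8, 4.4]
grip_width: 17.6
gripper_force: 30.1
```

Emit:
drive_tool(increments=[[[-0.05,0.05,0,0,0,0,0],[-0.05,0.05,0,0,0,0,0],[0,0,0,0,0,0,0]]])

```text
time: 6.52
tcp_pos: [454.8, 374.7, 93.6]
tcp_rot: [-0.457, -3.1, 0.011]
ft_force: [-14.0, -10.5, 15.3]
grip_width: 17.6
gripper_force: 31.3
```

Run:
```python
from h import *
print(read_state()['ft_force'],tcp()[0],read_state()['qpos'].round(2))
```

```text
[-13.9854526  -10.50018838  15.31864211] [454.83680192 374.73603329  93.59470752] [ 0.5   0.46  1.61 -0.    1.09 -0.78]
```

Run:
```python
from h import *
p,r=tcp();r=R.from_rotvec([0.461,3.1075,0])
plan([([540,-150,280],down(np.radians(90)))],start=(np.array([453.5,373,240]),r))
```

```text
[[-0.43,-0.86,-0.07,0,0,-0.27,1],[-0.4,-0.88,-0.07,0,0,-0.27,1],[-0.38,-0.89,-0.07,0,0,-0.27,1],[-0.36,-0.9,-0.07,0,0,-0.27,1],[-0.33,-0.9,-0.07,0,0,-0.27,1]]
[[-0.31,-0.91,-0.07,0,0,-0.27,1],[-0.28,-0.92,-0.07,0,0,-0.27,1],[-0.26,-0.93,-0.07,0,0,-0.27,1],[-0.23,-0.94,-0.07,0,0,-0.27,1],[-0.21,-0.94,-0.07,0,0,-0.27,1]]
[[-0.18,-0.95,-0.07,0,0,-0.27,1]]
```

Emit:
drive_tool(increments=[[[0.05,-0.05,0,0,0,0,0.6],[0,0,0,0,0,0,1],[0,0,0,0,0,0,1],[0,0,0,0,0,0,1],[0,0,-0.5,0,0,0,1]]])

```text
time: 7.15
tcp_pos: [455.1, 375.1, 117.0]
tcp_rot: [-0.458, -3.104, 0.004]
ft_force: [0.0, -0.4, 0.4]
grip_width: 86.2
gripper_force: 0.0
```

Emit:
drive_tool(increments=[[[0,0,-0.8,0,0,0,1],[0,0,-0.8,0,0,0,1],[0,0,-0.8,0,0,0,1],[0,0,0,0,0,0,1]]])

```text
time: 7.65
tcp_pos: [458.3, 376.9, 242.9]
tcp_rot: [0.457, 3.102, 0.008]
ft_force: [-0.8, -1.9, -0.4]
grip_width: 85.4
gripper_force: 0.0
```

Emit:
drive_tool(increments=[[[-0.43,-0.86,-0.07,0,0,-0.27,1],[-0.4,-0.88,-0.07,0,0,-0.27,1],[-0.38,-0.89,-0.07,0,0,-0.27,1],[-0.36,-0.9,-0.07,0,0,-0.27,1],[-0.33,-0.9,-0.07,0,0,-0.27,1]]])

```text
time: 8.28
tcp_pos: [496.0, 136.4, 255.3]
tcp_rot: [-0.246, -3.131, 0.0]
ft_force: [1.6, 1.2, 0.7]
grip_width: 85.5
gripper_force: 0.0
```

Emit:
drive_tool(increments=[[[-0.31,-0.91,-0.07,0,0,-0.27,1],[-0.28,-0.92,-0.07,0,0,-0.27,1],[-0.26,-0.93,-0.07,0,0,-0.27,1],[-0.23,-0.94,-0.07,0,0,-0.27,1],[-0.21,-0.94,-0.07,0,0,-0.27,1]]])

```text
time: 8.9
tcp_pos: [536.2, -101.2, 272.7]
tcp_rot: [-0.035, -3.14, -0.001]
ft_force: [-0.7, -0.3, -0.3]
grip_width: 85.7
gripper_force: 0.0
```

Emit:
drive_tool(increments=[[[-0.18,-0.95,-0.07,0,0,-0.27,1],[0,0,0,0,0,0,1]]])

```text
time: 9.15
tcp_pos: [544.4, -150.7, 275.8]
tcp_rot: [-0.0, -3.14, 0.0]
ft_force: [-0.2, -0.0, -0.2]
grip_width: 85.5
gripper_force: 0.0
```

```bash
cat >> h.py <<'E'
def blocks(save=None):
    """measure flat/standing blocks on the pad from the wrist view"""
    c=snap('wrist',save);P=cloud(c);Z=P[...,2]
    for d in boxes_of('block_1','wrist'):
        q=w(c,d['centre'])
        m=(np.hypot(P[...,0]-q[0],P[...,1]-q[1])<55)&(Z>q[2]-8)&(Z<q[2]+25)&(Z>15)
        if m.sum()<50: continue
        zt=np.percentile(P[m][:,2],90); m&=abs(Z-zt)<5
        k=cv2.morphologyEx(m.astype(np.uint8),cv2.MORPH_OPEN,np.ones((3,3)))
        n,l,st,ce=cv2.connectedComponentsWithStats(k); 
        if n<2: continue
        m=l==1+st[1:,4].argmax()
        r=cv2.minAreaRect(P[m][:,:2].astype(np.float32)); vv,uu=np.where(m)
        print('blk',q.round(),round(d['score'],2),'zt %.1f'%np.median(P[m][:,2]),'c',np.round(r[0],1),'wh',np.round(r[1],1),'ang %.1f'%r[2],'px',int(uu.mean()),int(vv.mean()),'rgb',c['image'][m].mean(0).round())
    return c,P
E
python3 - <<'E'
from h import *
c,P=blocks('w2.png');s=read_state();print(s['time'],s['tcp_pos'],s['qpos'].round(2))
Z=P[...,2];m=(Z>100)&(P[...,0]<650)&(P[...,1]<-250);print('analyser?',m.sum(),P[m].min(0) if m.any() else 0,P[m].max(0) if m.any() else 0)
E
```

```text
blk [ 417. -253.   44.] 0.71 zt 44.9 c [ 419.3 -255.7] wh [64.4 46.1] ang 52.3 px 189 74 rgb [227. 221. 211.]
blk [ 695. -111.   43.] 0.61 zt 40.6 c [ 703.8 -112.7] wh [46.6 64.5] ang 60.2 px 305 286 rgb [119.  73.  43.]
blk [532. -85.  46.] 0.57 zt 44.8 c [536.  -88.4] wh [46.4 64.2] ang 29.2 px 327 172 rgb [228. 222. 211.]
9.25 [ 543.90584183 -147.4345274   276.03637016] [-0.46  0.26  1.42  0.    1.46 -2.04]
analyser? 6247 [ 491.34011021 -485.71028289  100.00152022] [ 649.99630886 -411.81936411  162.4853402 ]
```

View pics/w2.png

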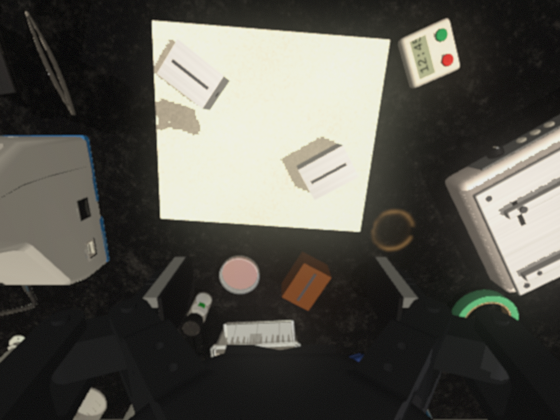

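Picture: both blocks at (189,74) and (327,172) show grooves, so both need flipping. Block A moved about 30 mm since the last view. I flip it in two 90° tilts.

```bash
cat >> h.py <<'E'
UP=np.array([0,0,1.])
def til(yaw,phi): return down(yaw)*R.from_rotvec([0,phi,0])
def pose(G,yaw,phi):
    r=til(yaw,phi); return np.array(G,float)+19*r.as_matrix()[:,2],r
def back(pr,d): return pr[0]-d*pr[1].as_matrix()[:,2],pr[1]
def ee(yaw): return np.array([-np.sin(yaw),np.cos(yaw),0])
E
python3 - <<'E'
from h import *
y=np.radians(29.2);e=ee(y);f=np.pi/4
C=np.array([536,-88.4,24]);Cs=np.array([525,-120,37.])
pk=pose(C+12*e+8*UP,y,-f);pl=pose(Cs+12*UP-8*e,y,f)
print(back(pk,90)[0],pk[0],pl[0])
s=plan([back(pk,90)]);s=plan([pk],1,s)
print('lift');s=plan([(pk[0]+60*UP,pk[1])],.3,s);
print('turn');s=plan([(pl[0]+50*UP,pl[1])],.3,s)
E
```

```text
[505.65289409 -34.10024753  82.20458146] [536.70009268 -89.65266836  18.56497116] [ 522.34846868 -115.25564333   35.56497116]
[[0.07,0.21,0.35,0.38,-0.65,0.92,1],[0.11,0.21,0.34,0.38,-0.65,0.92,1],[0.15,0.21,0.32,0.38,-0.65,0.92,1],[0.19,0.21,0.3,0.38,-0.65,0.92,1],[0.23,0.2,0.28,0.38,-0.65,0.92,1]]
[[0.26,0.19,0.26,0.38,-0.65,0.92,1],[0.3,0.17,0.23,0.38,-0.65,0.92,1],[0.32,0.15,0.21,0.38,-0.65,0.92,1],[0.35,0.13,0.18,0.38,-0.65,0.92,1],[0.37,0.1,0.15,0.38,-0.65,0.92,1]]
[[0.39,0.07,0.13,0.38,-0.65,0.92,1]]
[[0,0,0.9,0,0,0,1],[0,0,0.9,0,0,0,1]]
lift
[[-0.42,0,-0.42,0,0,0,0.3],[-0.42,0,-0.42,0,0,0,0.3]]
turn
[[-0.02,-0.03,0.01,0,0.98,0,0.3],[-0.02,-0.03,0.01,0,0.98,0,0.3],[-0.02,-0.03,0,0,0.98,0,0.3],[-0.02,-0.03,0,0,0.98,0,0.3],[-0.02,-0.03,0,0,0.98,0,0.3]]
[[-0.02,-0.03,0,0,0.98,0,0.3],[-0.02,-0.03,0,0,0.98,0,0.3],[-0.02,-0.03,-0.01,0,0.98,0,0.3],[-0.02,-0.03,-0.01,0,0.98,0,0.3],[-0.02,-0.03,-0.01,0,0.98,0,0.3]]
[[-0.02,-0.03,-0.01,0,0.98,0,0.3],[-0.02,-0.03,-0.01,0,0.98,0,0.3],[-0.01,-0.03,-0.02,0,0.98,0,0.3],[-0.01,-0.03,-0.02,0,0.98,0,0.3],[-0.01,-0.03,-0.02,0,0.98,0,0.3]]
[[-0.01,-0.03,-0.02,0,0.98,0,0.3]]
```

Emit:
drive_tool(increments=[[[0.07,0.21,0.35,0.38,-0.65,0.92,1],[0.11,0.21,0.34,0.38,-0.65,0.92,1],[0.15,0.21,0.32,0.38,-0.65,0.92,1],[0.19,0.21,0.3,0.38,-0.65,0.92,1],[0.23,0.2,0.28,0.38,-0.65,0.92,1]]])

```text
time: 9.88
tcp_pos: [526.1, -93.6, 188.9]
tcp_rot: [0.643, 2.73, -0.266]
ft_force: [-0.2, -0.2, -0.2]
grip_width: 85.6
gripper_force: 0.0
```

Emit:
drive_tool(increments=[[[0.26,0.19,0.26,0.38,-0.65,0.92,1],[0.3,0.17,0.23,0.38,-0.65,0.92,1],[0.32,0.15,0.21,0.38,-0.65,0.92,1],[0.35,0.13,0.18,0.38,-0.65,0.92,1],[0.37,0.1,0.15,0.38,-0.65,0.92,1]]])

```text
time: 10.5
tcp_pos: [508.0, -53.6, 115.9]
tcp_rot: [1.074, 2.299, -0.454]
ft_force: [-0.6, -1.2, -0.1]
grip_width: 85.5
gripper_force: 0.0
```

Emit:
drive_tool(increments=[[[0.39,0.07,0.13,0.38,-0.65,0.92,1],[0,0,0,0,0,0,1]]])

```text
time: 10.75
tcp_pos: [501.9, -44.0, 98.8]
tcp_rot: [1.145, 2.208, -0.491]
ft_force: [0.0, 0.1, 0.4]
grip_width: 85.6
gripper_force: 0.0
```

```bash
cat > st.py <<'E'
from h import *
s=read_state();r=R.from_rotvec(s['tcp_rot']).as_matrix()
print(s['time'],s['tcp_pos'].round(1),'z',r[:,2].round(3),'y',r[:,1].round(3),'q',s['qpos'].round(2),s['ft_force'].round(1),s['grip_width'])
E
python3 st.py
python3 - <<'E'
from h import *
y=np.radians(29.2);e=ee(y);f=np.pi/4
C=np.array([536,-88.4,24]);pk=pose(C+12*e+8*UP,y,-f);plan([pk])
E
```

```text
10.75 [501.9 -44.   98.8] z [ 0.336 -0.565 -0.754] y [ 0.827  0.56  -0.05 ] q [ 0.12  0.32  2.12 -1.13  0.73  0.39] [0.  0.1 0.4] 85.56777050421636
[[0.06,0.05,0.65,0.07,-0.22,0.32,1],[0.08,0.05,0.65,0.07,-0.22,0.32,1],[0.09,0.05,0.65,0.07,-0.22,0.32,1]]
```

Run:
```python
from h import *
y=np.radians(29.2);e=ee(y);f=np.pi/6
C=np.array([536,-88.4,24]);pk=pose(C+10*e+8*UP,y,-f);s=plan([back(pk,70),pk])
```

```text
[[-0.01,0.08,0.3,0.04,0.97,0.49,1],[-0.03,0.08,0.3,0.04,0.97,0.49,1],[0,0,0.7,0,0,0,1],[0,0,0.7,0,0,0,1]]
```

Emit:
drive_tool(increments=[[[-0.01,0.08,0.3,0.04,0.97,0.49,1],[-0.03,0.08,0.3,0.04,0.97,0.49,1],[0,0,0,0,0,0,1],[0,0,0,0,0,0,1]]])

```text
time: 11.25
tcp_pos: [520.2, -59.8, 78.9]
tcp_rot: [1.352, 2.293, -0.36]
ft_force: [-0.7, -0.2, 0.2]
grip_width: 85.3
gripper_force: 0.0
```

```bash
python3 st.py
python3 - <<'E'
from h import *
y=np.radians(29.2);e=ee(y);f=np.pi/6
C=np.array([536,-88.4,24]);Cs=np.array([525,-120,37.])
pk=pose(C+10*e+8*UP,y,-f);s=plan([back(pk,40),pk])
pl=pose(Cs+10*UP-8*e,y,np.pi/3)
print('lift');s=plan([(pk[0]+60*UP,pk[1])],.3,s);
print('turn');s=plan([(pl[0]+50*UP,pl[1])],.3,s)
E
```

```text
11.25 [520.2 -59.8  78.9] z [ 0.247 -0.438 -0.864] y [0.874 0.485 0.004] q [-0.04  0.32  2.03 -0.79  0.65  0.07] [-0.7 -0.2  0.2] 85.34632010066271
[[0.08,-0.01,0.62,0.02,0.04,-0.05,1],[0,0,0.8,0,0,0,1]]
lift
[[-0.3,0,-0.52,0,0,0,0.3],[-0.3,0,-0.52,0,0,0,0.3]]
turn
[[-0.02,-0.03,0,0,0.98,0,0.3],[-0.02,-0.03,-0.01,0,0.98,0,0.3],[-0.02,-0.03,-0.01,0,0.98,0,0.3],[-0.02,-0.03,-0.01,0,0.98,0,0.3],[-0.02,-0.03,-0.01,0,0.98,0,0.3]]
[[-0.02,-0.03,-0.01,0,0.98,0,0.3],[-0.02,-0.03,-0.02,0,0.98,0,0.3],[-0.02,-0.03,-0.02,0,0.98,0,0.3],[-0.01,-0.03,-0.02,0,0.98,0,0.3],[-0.01,-0.03,-0.02,0,0.98,0,0.3]]
[[-0.01,-0.03,-0.02,0,0.98,0,0.3],[-0.01,-0.03,-0.02,0,0.98,0,0.3],[-0.01,-0.03,-0.02,0,0.98,0,0.3],[0,-0.03,-0.02,0,0.98,0,0.3],[0,-0.03,-0.02,0,0.98,0,0.3]]
[[0,-0.03,-0.02,0,0.98,0,0.3]]
```

Emit:
drive_tool(increments=[[[0.08,0,0.62,0,0.04,-0.05,1],[0,0,0.4,0,0,0,1],[0,0,0.4,0,0,0,1],[0,0,0,0,0,0,1]]])

```text
time: 11.75
tcp_pos: [535.1, -87.0, 13.8]
tcp_rot: [1.348, 2.304, -0.361]
ft_force: [-0.1, -0.4, -0.1]
grip_width: 85.7
gripper_force: 0.0
```

Emit:
drive_tool(increments=[[[0,0,0,0,0,0,0.3],[0,0,0,0,0,0,0.3],[0,0,0,0,0,0,0.3],[0,0,0,0,0,0,0.3],[0,0,0,0,0,0,0.3]]], grip_force=70)

```text
time: 12.38
tcp_pos: [536.8, -87.0, 15.9]
tcp_rot: [1.349, 2.299, -0.357]
ft_force: [-1.7, 3.1, 5.9]
grip_width: 45.3
gripper_force: 51.6
```

```bash
python3 st.py
```

```text
12.375 [536.8 -87.   15.9] z [ 0.247 -0.435 -0.866] y [0.873 0.488 0.003] q [-0.1   0.46  2.05 -0.97  0.52  0.22] [-1.7  3.1  5.9] 45.27002347178258
```

Emit:
drive_tool(increments=[[[0,0,0,0,0,0,0.2],[-0.3,0,-0.52,0,0,0,0.2],[-0.3,0,-0.52,0,0,0,0.2],[-0.02,-0.03,0,0,0.98,0,0.2],[-0.02,-0.03,0,0,0.98,0,0.2]]])

```text
time: 13.0
tcp_pos: [534.5, -89.6, 76.5]
tcp_rot: [1.442, 2.461, -0.23]
ft_force: [-0.1, -1.0, -1.5]
grip_width: 45.1
gripper_force: 76.3
```

Emit:
drive_tool(increments=[[[-0.02,-0.03,-0.01,0,0.98,0,0.2],[-0.02,-0.03,-0.01,0,0.98,0,0.2],[-0.02,-0.03,-0.01,0,0.98,0,0.2],[-0.02,-0.03,-0.01,0,0.98,0,0.2],[-0.02,-0.03,-0.01,0,0.98,0,0.2]]])

```text
time: 13.62
tcp_pos: [530.3, -98.1, 79.3]
tcp_rot: [-1.515, -2.585, -0.13]
ft_force: [-0.4, -0.2, -2.2]
grip_width: 45.0
gripper_force: 76.3
```

Emit:
drive_tool(increments=[[[-0.02,-0.03,-0.02,0,0.98,0,0.2],[-0.01,-0.03,-0.02,0,0.98,0,0.2],[-0.01,-0.03,-0.02,0,0.98,0,0.2],[-0.01,-0.03,-0.02,0,0.98,0,0.2],[-0.01,-0.03,-0.02,0,0.98,0,0.2]]])

```text
time: 14.25
tcp_pos: [526.2, -106.1, 82.7]
tcp_rot: [-1.285, -2.193, -0.441]
ft_force: [1.0, 0.2, -1.7]
grip_width: 45.3
gripper_force: 76.3
```

Emit:
drive_tool(increments=[[[-0.01,-0.03,-0.02,0,0.98,0,0.2],[0,-0.03,-0.02,0,0.98,0,0.2],[0,-0.03,-0.02,0,0.98,0,0.2],[0,-0.03,-0.02,0,0.98,0,0.2],[0,0,0,0,0,0,0.2]]])

```text
time: 14.88
tcp_pos: [521.9, -112.0, 82.7]
tcp_rot: [-1.093, -1.862, -0.632]
ft_force: [0.0, -0.6, -2.5]
grip_width: 45.0
gripper_force: 76.4
```

```bash
python3 st.py
python3 - <<'E'
from h import *
y=np.radians(29.2);e=ee(y)
pl=pose(np.array([525,-120,37.])+10*UP-8*e,y,np.pi/3);s=plan([(pl[0]+15*UP,pl[1]),pl],.2);print('open+back');plan([back(s,80)],1,s)
E
```

```text
14.875 [ 521.9 -112.    82.7] z [-0.422  0.757 -0.5  ] y [0.873 0.487 0.001] q [-0.66  0.94  1.18  0.38  2.   -1.2 ] [ 0.  -0.6 -2.5] 44.98619127370861
[[-0.52,-0.02,0.3,0.01,0,0,0.2],[-0.26,0,0.15,0,0,0,0.2]]
open+back
[[0,0,-0.8,0,0,0,1],[0,0,-0.8,0,0,0,1]]
```

Emit:
drive_tool(increments=[[[-0.26,-0.01,0.15,0,0,0,0.2],[-0.26,-0.01,0.15,0,0,0,0.2],[-0.26,0,0.15,0,0,0,0.2],[0,0,0,0,0,0,0.2]]])

```text
time: 15.38
tcp_pos: [521.2, -111.7, 39.1]
tcp_rot: [-1.092, -1.864, -0.632]
ft_force: [-0.3, 0.1, -1.4]
grip_width: 45.0
gripper_force: 76.7
```

```bash
python3 st.py
python3 - <<'E'
from h import *
c=snap('wrist','w3.png');P=cloud(c)
E
```

```text
15.375 [ 521.2 -111.7   39.1] z [-0.422  0.756 -0.5  ] y [0.873 0.488 0.002] q [-0.66  1.    1.19  0.37  1.94 -1.22] [-0.3  0.1 -1.4] 45.04024092686543
```

View pics/w3.png

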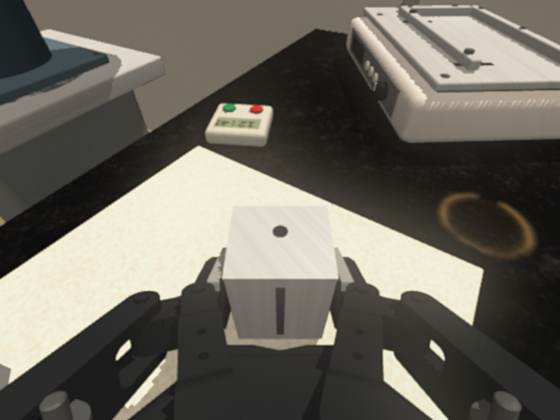

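The block is held upright at (280,270), groove towards the camera. Lowering and releasing.

Emit:
drive_tool(increments=[[[-0.04,0,0.02,0,0,0,0.2],[0,0,0,0,0,0,0.2],[0,0,0,0,0,0,0.7],[0,0,0,0,0,0,0.9],[0,0,0,0,0,0,1]]])

```text
time: 16.05
tcp_pos: [521.8, -112.3, 38.0]
tcp_rot: [-1.093, -1.865, -0.633]
ft_force: [-0.7, 1.0, 0.4]
grip_width: 85.6
gripper_force: 0.0
```

Emit:
drive_tool(increments=[[[0,0,0,0,0,0,1],[0,0,-0.6,0,0,0,1],[0,0,-0.8,0,0,0,1],[0,0,-0.8,0,0,0,1],[0,0,0,0,0,0,1]]])

```text
time: 16.68
tcp_pos: [569.1, -197.8, 93.8]
tcp_rot: [-1.096, -1.869, -0.633]
ft_force: [0.1, -0.0, 0.4]
grip_width: 85.3
gripper_force: 0.0
```

```bash
python3 st.py
python3 - <<'E'
from h import *
y=np.radians(29.2)
p,r=tcp()
blocks('w4.png')
s=plan([([p[0],p[1],180],til(y,0.7)),([570,-150,240],til(y,-.2))])
E
```

```text
16.675 [ 569.1 -197.8   93.8] z [-0.418  0.755 -0.505] y [0.874 0.486 0.004] q [-0.71  1.07  0.85  0.38  2.19 -1.16] [ 0.1 -0.   0.4] 85.2946136186353
blk [ 424. -259.   49.] 0.91 zt 44.6 c [ 419.1 -255.7] wh [65.1 48. ] ang 52.1 px 51 277 rgb [200. 193. 182.]
blk [ 534. -127.   64.] 0.59 zt 68.5 c [ 526.7 -119.5] wh [46. 42.] ang 29.3 px 279 188 rgb [211. 205. 191.]
blk [ 692. -113.   43.] 0.55 zt 40.4 c [ 703.8 -112.3] wh [48.7 64.1] ang 59.8 px 508 294 rgb [124.  77.  46.]
blk [542. 181.  78.] 0.41 zt 78.2 c [548.  184.2] wh [ 10.7 108.2] ang 32.1 px 400 58 rgb [160. 153. 143.]
[[0.37,0,-0.23,0,-0.87,0,1],[0.35,0,-0.26,0,-0.87,0,1],[0.33,0,-0.29,0,-0.87,0,1],[0.3,0,-0.32,0,-0.87,0,1],[0.16,0.05,-0.04,0,-1,0,1]]
[[0.15,0.05,-0.06,0,-1,0,1],[0.14,0.05,-0.07,0,-1,0,1],[0.14,0.05,-0.09,0,-1,0,1],[0.13,0.05,-0.1,0,-1,0,1],[0.12,0.05,-0.11,0,-1,0,1]]
[[0.1,0.05,-0.12,0,-1,0,1],[0.09,0.05,-0.13,0,-1,0,1],[0.08,0.05,-0.14,0,-1,0,1]]
```

Run:
```python
from h import *
y=np.radians(29.3);e=ee(y)
Cs=np.array([526.6,-119.6,36]);pk=pose(Cs+6*e+12*UP,y,-np.pi/6)
s=plan([([560,-160,200],til(y,.3)),(back(pk,80))])
s=plan([pk],1,s)
```

```text
[[0.28,0.03,-0.06,0,-0.93,0,1],[0.27,0.03,-0.09,0,-0.93,0,1],[0.26,0.03,-0.11,0,-0.93,0,1],[0.25,0.03,-0.13,0,-0.93,0,1],[0.24,0.03,-0.16,0,-0.93,0,1]]
[[0.22,0.03,-0.18,0,-0.93,0,1],[0.2,0.03,-0.2,0,-0.93,0,1],[0.18,0.03,-0.22,0,-0.93,0,1],[0.12,-0.02,0.27,0,-0.92,0,1],[0.15,-0.02,0.26,0,-0.92,0,1]]
[[0.17,-0.02,0.24,0,-0.92,0,1],[0.19,-0.02,0.23,0,-0.92,0,1],[0.21,-0.02,0.21,0,-0.92,0,1],[0.23,-0.02,0.19,0,-0.92,0,1],[0.24,-0.02,0.17,0,-0.92,0,1]]
[[0.26,-0.02,0.14,0,-0.92,0,1],[0.27,-0.02,0.12,0,-0.92,0,1]]
[[0,0,0.8,0,0,0,1],[0,0,0.8,0,0,0,1]]
```

Emit:
drive_tool(increments=[[[0.28,0.03,-0.06,0,-0.93,0,1],[0.27,0.03,-0.09,0,-0.93,0,1],[0.26,0.03,-0.11,0,-0.93,0,1],[0.25,0.03,-0.13,0,-0.93,0,1],[0.24,0.03,-0.16,0,-0.93,0,1]]])

```text
time: 17.4
tcp_pos: [562.7, -171.1, 160.3]
tcp_rot: [-1.321, -2.256, -0.396]
ft_force: [-0.1, -0.4, -0.2]
grip_width: 85.6
gripper_force: 0.0
```

Emit:
drive_tool(increments=[[[0.22,0.03,-0.18,0,-0.93,0,1],[0.2,0.03,-0.2,0,-0.93,0,1],[0.18,0.03,-0.22,0,-0.93,0,1],[0.12,-0.02,0.27,0,-0.92,0,1],[0.15,-0.02,0.26,0,-0.92,0,1]]])

```text
time: 18.02
tcp_pos: [548.8, -141.8, 178.2]
tcp_rot: [-1.537, -2.624, -0.092]
ft_force: [0.1, 1.3, -0.7]
grip_width: 85.3
gripper_force: 0.0
```

Emit:
drive_tool(increments=[[[0.17,-0.02,0.24,0,-0.92,0,1],[0.19,-0.02,0.23,0,-0.92,0,1],[0.21,-0.02,0.21,0,-0.92,0,1],[0.23,-0.02,0.19,0,-0.92,0,1],[0.24,-0.02,0.17,0,-0.92,0,1]]])

```text
time: 18.65
tcp_pos: [519.9, -101.6, 122.0]
tcp_rot: [1.432, 2.446, -0.246]
ft_force: [-1.1, -1.7, -0.5]
grip_width: 85.1
gripper_force: 0.0
```

Emit:
drive_tool(increments=[[[0.26,-0.02,0.14,0,-0.92,0,1],[0.27,-0.02,0.12,0,-0.92,0,1],[0,0,0,0,0,0,1]]])

```text
time: 19.02
tcp_pos: [506.6, -84.4, 98.3]
tcp_rot: [1.344, 2.307, -0.364]
ft_force: [-0.5, -0.1, 0.6]
grip_width: 85.6
gripper_force: 0.0
```

```bash
python3 st.py
python3 - <<'E'
from h import *
y=np.radians(29.3);e=ee(y)
Cs=np.array([526.6,-119.6,36]);pk=pose(Cs+6*e+12*UP,y,-np.pi/6);pl=pose(np.array([515,-130,25])+6*UP-12*e,y,np.pi/3)
s=plan([back(pk,30),pk])
print('lift');s=plan([(pk[0]+60*UP,pk[1])],.2,s);
print('turn');s=plan([(pl[0]+50*UP,pl[1])],.2,s)
E
```

```text
19.025 [506.6 -84.4  98.3] z [ 0.242 -0.436 -0.867] y [ 0.87   0.492 -0.004] q [-0.1   0.26  2.05 -0.74  0.65 -0.05] [-0.5 -0.1  0.6] 85.55893985513536
[[-0.05,0,0.5,-0.01,-0.01,0.02,1],[-0.05,0,0.5,-0.01,-0.01,0.02,1],[0,0,0.6,0,0,0,1]]
lift
[[-0.3,0,-0.52,0,0,0,0.2],[-0.3,0,-0.52,0,0,0,0.2]]
turn
[[0.02,-0.02,0.02,0,0.98,0,0.2],[0.02,-0.02,0.02,0,0.98,0,0.2],[0.01,-0.02,0.02,0,0.98,0,0.2],[0.01,-0.02,0.02,0,0.98,0,0.2],[0.01,-0.02,0.02,0,0.98,0,0.2]]
[[0.01,-0.02,0.02,0,0.98,0,0.2],[0,-0.02,0.03,0,0.98,0,0.2],[0,-0.02,0.03,0,0.98,0,0.2],[0,-0.02,0.03,0,0.98,0,0.2],[0,-0.02,0.03,0,0.98,0,0.2]]
[[-0.01,-0.02,0.02,0,0.98,0,0.2],[-0.01,-0.02,0.02,0,0.98,0,0.2],[-0.01,-0.02,0.02,0,0.98,0,0.2],[-0.01,-0.02,0.02,0,0.98,0,0.2],[-0.02,-0.02,0.02,0,0.98,0,0.2]]
[[-0.02,-0.02,0.02,0,0.98,0,0.2]]
```

Emit:
drive_tool(increments=[[[-0.05,0,0.5,0,0,0.02,1],[-0.05,0,0.5,0,0,0.02,1],[0,0,0.6,0,0,0,1],[0,0,0,0,0,0,1]]])

```text
time: 19.52
tcp_pos: [531.6, -126.8, 33.2]
tcp_rot: [1.355, 2.297, -0.362]
ft_force: [0.0, 0.6, 0.6]
grip_width: 85.6
gripper_force: 0.0
```

Emit:
drive_tool(increments=[[[0,0,0,0,0,0,0.2],[0,0,0,0,0,0,0.2],[0,0,0,0,0,0,0.2],[0,0,0,0,0,0,0.2],[0,0,0,0,0,0,0.2]]])

```text
time: 20.15
tcp_pos: [533.2, -125.7, 36.0]
tcp_rot: [1.352, 2.292, -0.359]
ft_force: [-2.5, 1.6, 7.1]
grip_width: 45.1
gripper_force: 72.7
```

Emit:
drive_tool(increments=[[[0,0,0,0,0,0,0.2],[-0.3,0,-0.52,0,0,0,0.2],[-0.3,0,-0.52,0,0,0,0.2],[0.02,-0.02,0.02,0,0.98,0,0.2],[0.02,-0.02,0.02,0,0.98,0,0.2]]])

```text
time: 20.78
tcp_pos: [530.2, -124.7, 92.7]
tcp_rot: [1.443, 2.454, -0.231]
ft_force: [-0.6, -0.3, -2.2]
grip_width: 44.8
gripper_force: 72.0
```

Emit:
drive_tool(increments=[[[0.01,-0.02,0.02,0,0.98,0,0.2],[0.01,-0.02,0.02,0,0.98,0,0.2],[0.01,-0.02,0.02,0,0.98,0,0.2],[0.01,-0.02,0.02,0,0.98,0,0.2],[0,-0.02,0.03,0,0.98,0,0.2]]])

```text
time: 21.4
tcp_pos: [525.4, -126.8, 86.7]
tcp_rot: [-1.521, -2.588, -0.131]
ft_force: [-0.4, -0.2, -3.0]
grip_width: 45.0
gripper_force: 72.0
```

Emit:
drive_tool(increments=[[[0,-0.02,0.03,0,0.98,0,0.2],[0,-0.02,0.03,0,0.98,0,0.2],[0,-0.02,0.03,0,0.98,0,0.2],[-0.01,-0.02,0.02,0,0.98,0,0.2],[-0.01,-0.02,0.02,0,0.98,0,0.2]]])

```text
time: 22.02
tcp_pos: [520.7, -128.5, 79.8]
tcp_rot: [-1.29, -2.197, -0.443]
ft_force: [-0.4, 0.3, -1.6]
grip_width: 45.5
gripper_force: 72.1
```

Emit:
drive_tool(increments=[[[-0.01,-0.02,0.02,0,0.98,0,0.2],[-0.01,-0.02,0.02,0,0.98,0,0.2],[-0.02,-0.02,0.02,0,0.98,0,0.2],[-0.02,-0.02,0.02,0,0.98,0,0.2],[0,0,0,0,0,0,0.2]]])

```text
time: 22.65
tcp_pos: [516.1, -129.8, 72.3]
tcp_rot: [-1.097, -1.866, -0.635]
ft_force: [0.2, -0.3, -1.4]
grip_width: 45.1
gripper_force: 72.2
```

```bash
python3 st.py
python3 - <<'E'
from h import *
y=np.radians(29.3);e=ee(y)
pl=pose(np.array([515,-130,24.5])+6*UP-12*e,y,np.pi/3);s=plan([(pl[0]+15*UP,pl[1],3),pl],.2)
E
```

```text
22.65 [ 516.1 -129.8   72.3] z [-0.417  0.757 -0.503] y [0.875 0.484 0.004] q [-0.68  0.96  1.17  0.36  1.99 -1.22] [ 0.2 -0.3 -1.4] 45.13215419849686
[[-0.19,-0.01,0.15,0.02,0.01,0,0.2],[-0.19,-0.01,0.15,0.02,0.01,0,0.2],[-0.19,-0.01,0.15,0.02,0.01,0,0.2],[-0.26,0,0.15,0,0,0,0.2]]
```

Emit:
drive_tool(increments=[[[-0.19,0,0.15,0.02,0,0,0.2],[-0.19,0,0.15,0.02,0,0,0.2],[-0.19,0,0.15,0.02,0,0,0.2],[-0.2,0,0.12,0,0,0,0.2],[0,0,0,0,0,0,0.2]]])

```text
time: 23.28
tcp_pos: [513.6, -124.8, 26.0]
tcp_rot: [-1.093, -1.867, -0.629]
ft_force: [0.0, -0.2, -0.8]
grip_width: 45.4
gripper_force: 72.2
```

Emit:
drive_tool(increments=[[[-0.03,0,0.02,0,0,0,0.2],[0,0,0,0,0,0,0.2]]])

```text
time: 23.52
tcp_pos: [514.1, -125.3, 25.3]
tcp_rot: [-1.094, -1.869, -0.629]
ft_force: [0.4, -0.9, -1.8]
grip_width: 44.9
gripper_force: 72.2
```

Emit:
drive_tool(increments=[[[-0.05,0,0.03,0,0,0,0.2],[0,0,0,0,0,0,0.2]]])

```text
time: 23.78
tcp_pos: [514.0, -125.1, 22.1]
tcp_rot: [-1.093, -1.869, -0.629]
ft_force: [0.3, -0.0, -2.0]
grip_width: 45.3
gripper_force: 72.2
```

Emit:
drive_tool(increments=[[[-0.04,0,0.02,0,0,0,0.2],[0,0,0,0,0,0,0.2]]])

```text
time: 24.02
tcp_pos: [514.0, -125.2, 19.8]
tcp_rot: [-1.093, -1.869, -0.629]
ft_force: [0.1, -0.6, -1.8]
grip_width: 45.5
gripper_force: 72.2
```

Emit:
drive_tool(increments=[[[-0.03,0,0.02,0,0,0,0.2],[0,0,0,0,0,0,0.2]]])

```text
time: 24.28
tcp_pos: [513.9, -125.1, 18.0]
tcp_rot: [-1.093, -1.869, -0.629]
ft_force: [-0.3, 0.4, -1.0]
grip_width: 45.1
gripper_force: 72.2
```

Emit:
drive_tool(increments=[[[-0.03,0,0.02,0,0,0,0.2],[0,0,0,0,0,0,0.2]]])

```text
time: 24.52
tcp_pos: [514.0, -125.0, 16.5]
tcp_rot: [-1.093, -1.869, -0.629]
ft_force: [0.0, -0.4, -1.4]
grip_width: 45.4
gripper_force: 72.4
```

Emit:
drive_tool(increments=[[[0,0,0,0,0,0,0.65],[0,0,0,0,0,0,0.8],[0,0,0,0,0,0,1],[0,0,0,0,0,0,1],[0,0,-0.4,0,0,0,1]]])

```text
time: 25.15
tcp_pos: [521.7, -139.1, 26.3]
tcp_rot: [-1.092, -1.866, -0.629]
ft_force: [-0.1, 0.1, 0.1]
grip_width: 85.3
gripper_force: 0.0
```

Emit:
drive_tool(increments=[[[0,0,-0.8,0,0,0,1],[0,0,-0.8,0,0,0,1],[0,0,-0.2,0,0,0,1]]])

```text
time: 25.52
tcp_pos: [561.2, -209.8, 72.8]
tcp_rot: [-1.096, -1.872, -0.629]
ft_force: [0.4, 0.3, -0.9]
grip_width: 85.1
gripper_force: 0.0
```

```bash
python3 st.py
python3 - <<'E'
from h import *
blocks('w5.png')
E
```

```text
25.525 [ 561.2 -209.8   72.8] z [-0.419  0.752 -0.508] y [0.873 0.488 0.003] q [-0.72  1.09  0.86  0.36  2.17 -1.19] [ 0.4  0.3 -0.9] 85.11656716719577
blk [ 427. -263.   45.] 0.95 zt 44.6 c [ 419.  -255.8] wh [65.2 48.9] ang 52.5 px 58 253 rgb [195. 189. 177.]
blk [ 692. -119.   40.] 0.76 zt 40.3 c [ 699.9 -110.4] wh [48.4 55.4] ang 60.2 px 525 266 rgb [117.  71.  41.]
blk [ 523. -137.   41.] 0.6 zt 44.2 c [ 515.1 -125.4] wh [46.1 65.6] ang 29.5 px 279 186 rgb [191. 184. 170.]
```

View pics/w5.png

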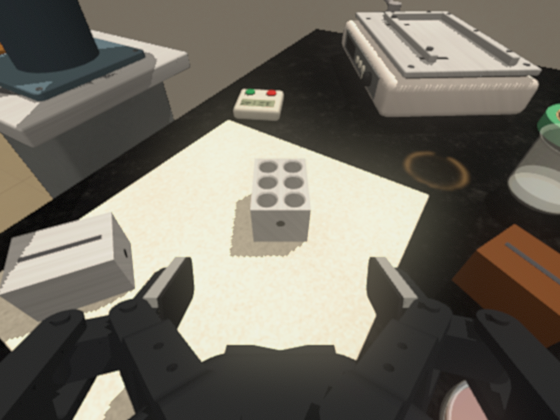

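Block A is now wells-up at (280,185). Next I grip it across its ends, so the long sides stay free, and carry it to the deck.

Run:
```python
from h import *
y=np.radians(-60.5);r=down(y)
s=plan([([545,-170,160],til(np.radians(-15),0.4)),([515.1,-125.4,110],r)])
```

```text
[[0.28,0.02,-0.03,-0.74,-0.87,0.84,1],[0.27,-0.01,-0.05,-0.74,-0.87,0.84,1],[0.27,-0.02,-0.07,-0.74,-0.87,0.84,1],[0.26,-0.04,-0.1,-0.74,-0.87,0.84,1],[0.24,-0.05,-0.13,-0.74,-0.87,0.84,1]]
[[0.23,-0.06,-0.15,-0.74,-0.87,0.84,1],[0.21,-0.07,-0.17,-0.74,-0.87,0.84,1],[0.03,-0.1,0.15,-0.2,-0.47,0.98,1],[0.03,-0.11,0.15,-0.2,-0.47,0.98,1],[0.03,-0.11,0.14,-0.2,-0.47,0.98,1]]
[[0.02,-0.12,0.14,-0.2,-0.47,0.98,1],[0.02,-0.12,0.14,-0.2,-0.47,0.98,1],[0.01,-0.13,0.13,-0.2,-0.47,0.98,1],[0,-0.13,0.13,-0.2,-0.47,0.98,1],[0,-0.13,0.13,-0.2,-0.47,0.98,1]]
```

Emit:
drive_tool(increments=[[[0.28,0.02,-0.03,-0.74,-0.87,0.84,1],[0.27,-0.01,-0.05,-0.74,-0.87,0.84,1],[0.27,-0.02,-0.07,-0.74,-0.87,0.84,1],[0.26,-0.04,-0.1,-0.74,-0.87,0.84,1],[0.24,-0.05,-0.13,-0.74,-0.87,0.84,1]]])

```text
time: 26.25
tcp_pos: [548.1, -178.9, 134.6]
tcp_rot: [-1.934, -1.821, -0.526]
ft_force: [0.1, -0.3, 0.3]
grip_width: 85.3
gripper_force: 0.0
```

Emit:
drive_tool(increments=[[[0.23,-0.06,-0.15,-0.74,-0.87,0.84,1],[0.21,-0.07,-0.17,-0.74,-0.87,0.84,1],[0.03,-0.1,0.15,-0.2,-0.47,0.98,1],[0.03,-0.11,0.15,-0.2,-0.47,0.98,1],[0.03,-0.11,0.14,-0.2,-0.47,0.98,1]]])

```text
time: 26.88
tcp_pos: [532.0, -150.4, 140.3]
tcp_rot: [-2.602, -1.433, -0.302]
ft_force: [-0.4, -0.5, -0.3]
grip_width: 85.7
gripper_force: 0.0
```

Emit:
drive_tool(increments=[[[0.02,-0.12,0.14,-0.2,-0.47,0.98,1],[0.02,-0.12,0.14,-0.2,-0.47,0.98,1],[0.01,-0.13,0.13,-0.2,-0.47,0.98,1],[0,-0.13,0.13,-0.2,-0.47,0.98,1],[0,-0.13,0.13,-0.2,-0.47,0.98,1]]])

```text
time: 27.5
tcp_pos: [513.1, -122.5, 108.7]
tcp_rot: [-3.036, -0.799, -0.003]
ft_force: [1.0, -0.6, -0.2]
grip_width: 85.7
gripper_force: 0.0
```

```bash
python3 st.py
python3 - <<'E'
from h import *
blocks()
y=np.radians(-60.5);r=down(y)
plan([([515.1,-125.4,60],r,2),([515.1,-125.4,16],r,2)])
E
```

```text
27.5 [ 513.1 -122.5  108.7] z [ 0.001  0.002 -1.   ] y [ 0.492 -0.871 -0.001] q [-0.45  0.33  1.76  0.    1.05  0.61] [ 1.  -0.6 -0.2] 85.6891597969638
blk [ 439. -234.   28.] 0.97 zt 44.2 c [ 441.6 -239.1] wh [12.2 28.7] ang 53.5 px 356 351 rgb [122. 117. 109.]
blk [ 667. -108.   29.] 0.82 zt 40.4 c [ 671.7 -118.1] wh [11.3 25.3] ang 28.1 px 395 6 rgb [112.  65.  33.]
blk [ 519. -119.   50.] 0.7 zt 44.7 c [ 514.1 -124.3] wh [46.8 64.2] ang 29.6 px 283 221 rgb [225. 219. 207.]
[[0,0.05,0.48,-0.02,-0.01,0.02,1],[0,0.05,0.48,-0.02,-0.01,0.02,1],[0,0,0.44,0,0,0,1],[0,0,0.44,0,0,0,1]]
```

Emit:
drive_tool(increments=[[[0,0.04,0.48,-0.02,-0.01,0.02,1],[0,0,0.48,0,0,0,1],[0,0,0.44,0,0,0,1],[0,0,0.42,0,0,0,1],[0,0,0,0,0,0,1]]])

```text
time: 28.22
tcp_pos: [514.5, -125.1, 17.4]
tcp_rot: [-3.035, -0.801, -0.002]
ft_force: [-0.6, 0.2, 0.3]
grip_width: 85.6
gripper_force: 0.0
```

Emit:
drive_tool(increments=[[[0,0,0,0,0,0,0.4],[0,0,0,0,0,0,0.4],[0,0,0,0,0,0,0.4],[0,0,0,0,0,0,0.4]]])

```text
time: 28.72
tcp_pos: [517.5, -126.4, 20.4]
tcp_rot: [3.036, 0.799, 0.01]
ft_force: [-1.5, 0.4, 6.2]
grip_width: 62.0
gripper_force: 78.2
```

```bash
python3 st.py
python3 - <<'E'
from h import *
th=np.radians(31.95);ex=np.array([np.cos(th),np.sin(th),0]);ey=np.array([-ex[1],ex[0],0])
K=np.array([562.4,329.7,68.])
p,r=tcp()
C=K-36*ex-29*ey;print(C)
t=np.array([C[0],C[1],68+p[2]-4])
s=plan([(p+100*UP,r,3)],.4)
print('go')
s=plan([(t+np.array([0,0,60]),down(th))],.4,s);print('down');plan([(t+3*UP,down(th),3)],.4,s)
E
```

```text
28.725 [ 517.5 -126.4   20.4] z [ 0.007 -0.001 -1.   ] y [ 0.492 -0.871  0.004] q [-0.45  0.46  1.83  0.    0.85  0.6 ] [-1.5  0.4  6.2] 62.03804906985037
[547.19982329 286.04275973  68.        ]
[[0,0,-0.67,0,0,0,0.4],[0,0,-0.67,0,0,0,0.4],[0,0,-0.67,0,0,0,0.4]]
go
[[0.27,-0.41,-0.03,0,0,-0.95,0.4],[0.31,-0.38,-0.03,0,0,-0.95,0.4],[0.34,-0.35,-0.03,0,0,-0.95,0.4],[0.37,-0.31,-0.03,0,0,-0.95,0.4],[0.4,-0.28,-0.03,0,0,-0.95,0.4]]
[[0.42,-0.24,-0.03,0,0,-0.95,0.4],[0.45,-0.2,-0.03,0,0,-0.95,0.4],[0.46,-0.15,-0.03,0,0,-0.95,0.4],[0.47,-0.11,-0.03,0,0,-0.95,0.4],[0.48,-0.06,-0.03,0,0,-0.95,0.4]]
[[0.49,-0.02,-0.03,0,0,-0.95,0.4],[0.49,0.03,-0.03,0,0,-0.95,0.4],[0.48,0.08,-0.03,0,0,-0.95,0.4],[0.47,0.12,-0.03,0,0,-0.95,0.4],[0.46,0.16,-0.03,0,0,-0.95,0.4]]
[[0.44,0.21,-0.03,0,0,-0.95,0.4],[0.42,0.25,-0.03,0,0,-0.95,0.4]]
down
[[0,0,0.38,0,0,0,0.4],[0,0,0.38,0,0,0,0.4],[0,0,0.38,0,0,0,0.4]]
```

Emit:
drive_tool(increments=[[[0,0,-0.67,0,0,0,0.4],[0,0,-0.67,0,0,0,0.4],[0,0,-0.67,0,0,0,0.4]]])

```text
time: 29.1
tcp_pos: [515.9, -125.9, 120.6]
tcp_rot: [3.037, 0.799, 0.007]
ft_force: [-0.2, -0.9, -2.3]
grip_width: 62.4
gripper_force: 77.7
```

Emit:
drive_tool(increments=[[[0.27,-0.41,-0.03,0,0,-0.95,0.4],[0.31,-0.38,-0.03,0,0,-0.95,0.4],[0.34,-0.35,-0.03,0,0,-0.95,0.4],[0.37,-0.31,-0.03,0,0,-0.95,0.4],[0.4,-0.28,-0.03,0,0,-0.95,0.4]]])

```text
time: 29.72
tcp_pos: [524.4, -3.5, 127.2]
tcp_rot: [2.761, 1.495, 0.006]
ft_force: [-0.9, -0.2, -1.2]
grip_width: 62.6
gripper_force: 77.7
```

Emit:
drive_tool(increments=[[[0.42,-0.24,-0.03,0,0,-0.95,0.4],[0.45,-0.2,-0.03,0,0,-0.95,0.4],[0.46,-0.15,-0.03,0,0,-0.95,0.4],[0.47,-0.11,-0.03,0,0,-0.95,0.4],[0.48,-0.06,-0.03,0,0,-0.95,0.4]]])

```text
time: 30.35
tcp_pos: [532.9, 117.4, 134.7]
tcp_rot: [2.331, 2.102, 0.005]
ft_force: [0.4, -0.0, -1.2]
grip_width: 62.1
gripper_force: 77.7
```

Emit:
drive_tool(increments=[[[0.49,-0.02,-0.03,0,0,-0.95,0.4],[0.49,0.03,-0.03,0,0,-0.95,0.4],[0.48,0.08,-0.03,0,0,-0.95,0.4],[0.47,0.12,-0.03,0,0,-0.95,0.4],[0.46,0.16,-0.03,0,0,-0.95,0.4]]])

```text
time: 30.98
tcp_pos: [541.4, 239.1, 142.1]
tcp_rot: [1.77, 2.591, 0.004]
ft_force: [-0.1, 0.1, -1.5]
grip_width: 62.0
gripper_force: 77.7
```

Emit:
drive_tool(increments=[[[0.44,0.21,-0.03,0,0,-0.95,0.4],[0.42,0.25,-0.03,0,0,-0.95,0.4],[0,0,0,0,0,0,0.4]]])

```text
time: 31.35
tcp_pos: [545.1, 288.4, 145.1]
tcp_rot: [1.518, 2.746, 0.004]
ft_force: [-0.7, -0.4, -2.6]
grip_width: 62.4
gripper_force: 77.7
```

```bash
python3 st.py
python3 - <<'E'
from h import *
th=np.radians(31.95);ex=np.array([np.cos(th),np.sin(th),0]);ey=np.array([-ex[1],ex[0],0])
K=np.array([562.4,329.7,68.])
C=K-36*ex-29*ey
t=np.array([C[0],C[1],68+16.4])
s=plan([(t+45*UP,down(th)),(t+4*UP,down(th),2)],.4)
camera('wrist');
c=snap('wrist','w6.png');P=cloud(c);Z=P[...,2];p,_=tcp()
m=(np.hypot(P[...,0]-p[0],P[...,1]-p[1])<50)&(Z>p[2]-30)&(Z<p[2]+60);print(np.percentile(Z[m],[5,50,95]),cv2.minAreaRect(P[m&(abs(Z-p[2]-24)<8)][:,:2].astype(np.float32)))
E
```

```text
31.35 [545.1 288.4 145.1] z [ 0.005  0.    -1.   ] y [0.847 0.532 0.004] q [ 0.31  0.44  1.49 -0.    1.21 -0.25] [-0.7 -0.4 -2.6] 62.412883066757146
[[-0.06,0.01,0.31,0.04,0.02,0.03,0.4],[0,0,0.41,0,0,0,0.4],[0,0,0.41,0,0,0,0.4]]
[142.30841625 168.77570372 203.53665039] ((546.2457275390625, 286.3810729980469), (89.7509536743164, 47.93199920654297), 31.26568031311035)
```

View pics/w6.png

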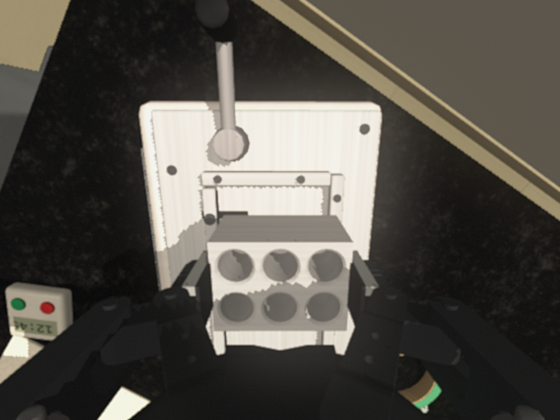

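Picture: the block is held wells-up at (280,285) over the slot between bar and fence. The lever is open and points left.

Emit:
drive_tool(increments=[[[-0.06,0.01,0.31,0.04,0.02,0.03,0.4],[0,0,0.41,0,0,0,0.4],[0,0,0.38,0,0,0,0.4],[0,0,0,0,0,0,0.4]]])

```text
time: 31.95
tcp_pos: [546.0, 283.1, 87.6]
tcp_rot: [-1.528, -2.741, 0.007]
ft_force: [0.1, 0.6, -2.6]
grip_width: 62.4
gripper_force: 77.7
```

Emit:
drive_tool(increments=[[[0,0,0.04,0,0,0,0.4],[0,0,0,0,0,0,0.4]]])

```text
time: 32.2
tcp_pos: [548.1, 284.6, 88.9]
tcp_rot: [1.527, 2.744, 0.001]
ft_force: [-0.2, 0.2, -1.7]
grip_width: 62.1
gripper_force: 77.7
```

```bash
python3 st.py
```

```text
32.2 [548.1 284.6  88.9] z [ 0.001 -0.    -1.   ] y [0.85  0.527 0.001] q [ 0.3   0.5   1.55 -0.    1.1  -0.26] [-0.2  0.2 -1.7] 62.07070767866295
```

Emit:
drive_tool(increments=[[[0,0,0.06,0,0,0,0.4],[0,0.04,0,0,0,0,0.4],[0,0,0,0,0,0,0.4]]])

```text
time: 32.58
tcp_pos: [549.5, 285.9, 85.5]
tcp_rot: [1.527, 2.745, 0.0]
ft_force: [-1.0, -0.3, -1.6]
grip_width: 62.1
gripper_force: 77.7
```

Emit:
drive_tool(increments=[[[0,0.04,0,0,0,0,0.4],[0,0.02,0,0,0,0,0.4],[0,0,0,0,0,0,0.4]]])

```text
time: 32.95
tcp_pos: [551.2, 287.0, 85.2]
tcp_rot: [-1.527, -2.745, 0.002]
ft_force: [-3.4, -2.5, 0.1]
grip_width: 62.3
gripper_force: 78.1
```

Emit:
drive_tool(increments=[[[0.07,0,0,0,0,0,0.4],[0.07,0,0,0,0,0,0.4],[0,0,0,0,0,0,0.4]]])

```text
time: 33.33
tcp_pos: [547.3, 293.2, 84.9]
tcp_rot: [-1.527, -2.745, 0.002]
ft_force: [-2.9, -4.3, -1.9]
grip_width: 62.6
gripper_force: 77.8
```

Emit:
drive_tool(increments=[[[0.03,0.01,0,0,0,0,0.4],[0.02,0,0,0,0,0,0.4],[0,0,0,0,0,0,0.4]]])

```text
time: 33.7
tcp_pos: [546.4, 294.8, 84.8]
tcp_rot: [-1.527, -2.745, 0.004]
ft_force: [-3.9, -6.6, -0.9]
grip_width: 62.4
gripper_force: 78.0
```

Emit:
drive_tool(increments=[[[0.03,0,0.02,0,0,0,0.4],[0.02,0,0.01,0,0,0,0.4],[0,0,0,0,0,0,0.4]]])

```text
time: 34.08
tcp_pos: [546.2, 295.1, 84.7]
tcp_rot: [1.526, 2.743, -0.006]
ft_force: [-4.1, -13.7, 5.3]
grip_width: 62.4
gripper_force: 78.6
```

Emit:
drive_tool(increments=[[[0,0,0,0,0,0,0.82],[0,0,0,0,0,0,0.85],[0,0,0,0,0,0,0.85],[0,0,-0.5,0,0,0,0.85],[0,0,-0.9,0,0,0,0.85]]])

```text
time: 34.7
tcp_pos: [544.7, 297.8, 152.6]
tcp_rot: [-1.526, -2.743, 0.005]
ft_force: [0.8, 0.2, 0.3]
grip_width: 72.4
gripper_force: 0.0
```

Emit:
drive_tool(increments=[[[0,0,-0.9,0,0,0,1],[0,0,-0.9,0,0,0,1],[0,0,0,0,0,0,1]]])

```text
time: 35.08
tcp_pos: [548.2, 299.2, 248.9]
tcp_rot: [1.523, 2.74, 0.012]
ft_force: [-0.5, 0.2, -0.4]
grip_width: 85.4
gripper_force: 0.0
```

```bash
cat >> h.py <<'E'
th=np.radians(31.95);EX=np.array([np.cos(th),np.sin(th),0]);EY=np.array([-EX[1],EX[0],0]);K=np.array([562.4,329.7,68.])
def deck(save=None):
    c=snap('wrist',save);P=cloud(c);Z=P[...,2];a=(P-K)@EX;b=(P-K)@EY
    m=(abs(Z-108)<5)&(a>-95)&(a<15)&(b>-160)&(b<20)
    k=cv2.morphologyEx(m.astype(np.uint8),cv2.MORPH_OPEN,np.ones((3,3)));n,l,st,ce=cv2.connectedComponentsWithStats(k)
    for i in range(1,n):
        if st[i,4]>100:
            q=np.stack([a[l==i],b[l==i]],1).astype(np.float32);print('deck top',st[i,4],cv2.minAreaRect(q),'z',np.median(Z[l==i]))
            print(' a',np.percentile(q[:,0],[1,99]),'b',np.percentile(q[:,1],[1,99]))
    return c,P
E
python3 st.py; python3 -c "
from h import *
deck()
p,r=tcp();plan([([480,-60,290],down(np.radians(75)))])"
```

```text
35.075 [548.2 299.2 248.9] z [ 0.01   0.003 -1.   ] y [0.849 0.528 0.01 ] q [ 0.32  0.38  1.33 -0.    1.43 -0.23] [-0.5  0.2 -0.4] 85.3954371749838
deck top 1904 ((-31.85232925415039, -22.762672424316406), (64.17835235595703, 46.72861099243164), 0.13285380601882935) z 108.47303348390096
 a [-63.51102516  -0.38234842] b [-45.50834072   0.40477625]
[[-0.67,-0.61,-0.11,0.01,0,-0.94,1],[-0.61,-0.68,-0.11,0.01,0,-0.94,1],[-0.55,-0.73,-0.11,0.01,0,-0.94,1],[-0.48,-0.78,-0.11,0.01,0,-0.94,1],[-0.4,-0.82,-0.11,0.01,0,-0.94,1]]
[[-0.32,-0.85,-0.11,0.01,0,-0.94,1],[-0.24,-0.88,-0.11,0.01,0,-0.94,1],[-0.16,-0.9,-0.11,0.01,0,-0.94,1]]
```

```bash
python3 -c "
from h import *
plan([([400,-270,210],down(np.radians(-37.7)))])"
```

```text
[[-0.62,-0.65,0.05,0,0,0.93,1],[-0.68,-0.59,0.05,0,0,0.93,1],[-0.73,-0.53,0.05,0,0,0.93,1],[-0.78,-0.46,0.05,0,0,0.93,1],[-0.82,-0.38,0.05,0,0,0.93,1]]
[[-0.85,-0.3,0.05,0,0,0.93,1],[-0.88,-0.22,0.05,0,0,0.93,1],[-0.89,-0.14,0.06,0,0,0.93,1],[-0.9,-0.06,0.06,0,0,0.93,1],[-0.9,0.03,0.06,0,0,0.93,1]]
[[-0.9,0.11,0.06,0,0,0.93,1],[-0.88,0.2,0.06,0,0,0.93,1],[-0.86,0.28,0.06,0,0,0.93,1]]
```

Emit:
drive_tool(increments=[[[-0.62,-0.65,0.05,0,0,0.93,1],[-0.68,-0.59,0.05,0,0,0.93,1],[-0.73,-0.53,0.05,0,0,0.93,1],[-0.78,-0.46,0.05,0,0,0.93,1],[-0.82,-0.38,0.05,0,0,0.93,1]]])

```text
time: 35.75
tcp_pos: [487.9, 78.6, 229.8]
tcp_rot: [-2.121, -2.316, 0.002]
ft_force: [0.9, 0.2, 0.7]
grip_width: 85.1
gripper_force: 0.0
```

Emit:
drive_tool(increments=[[[-0.85,-0.3,0.05,0,0,0.93,1],[-0.88,-0.22,0.05,0,0,0.93,1],[-0.89,-0.14,0.06,0,0,0.93,1],[-0.9,-0.06,0.06,0,0,0.93,1],[-0.9,0.03,0.06,0,0,0.93,1]]])

```text
time: 36.38
tcp_pos: [432.2, -139.7, 216.0]
tcp_rot: [-2.598, -1.764, 0.001]
ft_force: [0.6, -0.4, 0.6]
grip_width: 85.3
gripper_force: 0.0
```

Emit:
drive_tool(increments=[[[-0.9,0.11,0.06,0,0,0.93,1],[-0.88,0.2,0.06,0,0,0.93,1],[-0.86,0.28,0.06,0,0,0.93,1],[0,0,0,0,0,0,1]]])

```text
time: 36.88
tcp_pos: [398.8, -272.5, 206.8]
tcp_rot: [-2.819, -1.384, 0.002]
ft_force: [-0.1, -0.7, -0.9]
grip_width: 85.2
gripper_force: 0.0
```

```bash
python3 st.py
python3 - <<'E'
from h import *
blocks()
y=np.radians(-37.7);e=ee(y)
C=np.array([419.2,-255.8,24]);pk=pose(C+10*e+8*UP,y,-np.pi/6)
s=plan([back(pk,80)]);s=plan([back(pk,25),pk],1,s)
E
```

```text
36.875 [ 398.8 -272.5  206.8] z [-0.002  0.001 -1.   ] y [ 0.791 -0.612 -0.002] q [-0.83  0.16  1.73 -0.    1.26 -0.17] [-0.1 -0.7 -0.9] 85.18254462862681
blk [ 412. -647.   42.] 0.94 zt 40.7 c [ 416.6 -653.2] wh [66.2 47.7] ang 55.7 px 459 401 rgb [194.  34.  29.]
blk [ 416. -252.   46.] 0.7 zt 44.8 c [ 418.4 -255.4] wh [63.3 46. ] ang 52.4 px 285 167 rgb [226. 221. 210.]
[[0.21,0.03,0.41,0,-0.87,0.01,1],[0.25,0.02,0.39,0,-0.87,0.01,1],[0.28,0.02,0.37,0,-0.87,0.01,1],[0.31,0.02,0.34,0,-0.87,0.01,1],[0.34,0.02,0.31,0,-0.87,0.01,1]]
[[0.36,0.02,0.28,0,-0.87,0.01,1]]
[[0,0,0.55,0,0,0,1],[0,0,0.55,0,0,0,1],[0,0,0.5,0,0,0,1]]
```

Emit:
drive_tool(increments=[[[0.21,0.03,0.41,0,-0.87,0,1],[0.25,0.02,0.39,0,-0.87,0,1],[0.28,0.02,0.37,0,-0.87,0,1],[0.31,0.02,0.34,0,-0.87,0,1],[0.34,0.02,0.31,0,-0.87,0,1]]])

```text
time: 37.6
tcp_pos: [437.2, -229.6, 105.4]
tcp_rot: [2.591, 1.284, -0.575]
ft_force: [0.5, -0.1, -0.3]
grip_width: 85.2
gripper_force: 0.0
```

Emit:
drive_tool(increments=[[[0.36,0.02,0.28,0,-0.87,0,1],[0,0,0,0,0,0,1],[0,0,0,0,0,0,1]]])

```text
time: 37.98
tcp_pos: [444.0, -223.3, 86.1]
tcp_rot: [2.539, 1.257, -0.677]
ft_force: [0.1, 0.9, 0.0]
grip_width: 85.0
gripper_force: 0.0
```

```bash
python3 st.py
python3 - <<'E'
from h import *
y=np.radians(-37.7);e=ee(y)
C=np.array([418.7,-255.6,24]);pk=pose(C+10*e+8*UP,y,-np.pi/6);pl=pose(np.array([450,-170,37.])+10*UP-8*e,y,np.pi/3)
s=plan([back(pk,25),pk],1)
print('lift');s=plan([(pk[0]+60*UP,pk[1])],.2,s);
print('turn');s=plan([(pl[0]+50*UP,pl[1])],.2,s)
E
```

```text
37.975 [ 444.  -223.3   86.1] z [-0.302 -0.396 -0.867] y [ 0.795 -0.606  0.   ] q [-0.35  0.47  1.75 -0.55  1.15  0.59] [0.1 0.9 0. ] 85.02759030281108
[[0,0,0.56,0.02,-0.01,0.03,1],[0,0,0.56,0.02,-0.01,0.03,1],[0,0,0.5,0,0,0,1]]
lift
[[-0.3,0,-0.52,0,0,0,0.2],[-0.3,0,-0.52,0,0,0,0.2]]
turn
[[0.1,-0.03,-0.07,0,0.98,0,0.2],[0.1,-0.03,-0.06,0,0.98,0,0.2],[0.11,-0.03,-0.05,0,0.98,0,0.2],[0.11,-0.03,-0.04,0,0.98,0,0.2],[0.12,-0.03,-0.03,0,0.98,0,0.2]]
[[0.12,-0.03,-0.02,0,0.98,0,0.2],[0.12,-0.03,-0.01,0,0.98,0,0.2],[0.12,-0.03,0,0,0.98,0,0.2],[0.12,-0.03,0.02,0,0.98,0,0.2],[0.12,-0.03,0.03,0,0.98,0,0.2]]
[[0.11,-0.03,0.04,0,0.98,0,0.2],[0.11,-0.03,0.05,0,0.98,0,0.2],[0.1,-0.03,0.06,0,0.98,0,0.2],[0.1,-0.03,0.07,0,0.98,0,0.2],[0.09,-0.03,0.08,0,0.98,0,0.2]]
[[0.08,-0.03,0.09,0,0.98,0,0.2]]
```

Emit:
drive_tool(increments=[[[0,0,0.56,0.02,0,0.03,1],[0,0,0.56,0.02,0,0.03,1],[0,0,0.5,0,0,0,1],[0,0,0,0,0,0,1]]])

```text
time: 38.48
tcp_pos: [417.7, -256.8, 15.8]
tcp_rot: [2.548, 1.243, -0.681]
ft_force: [0.4, 1.0, 0.1]
grip_width: 85.4
gripper_force: 0.0
```

Emit:
drive_tool(increments=[[[0,0,0,0,0,0,0.2],[0,0,0,0,0,0,0.2],[0,0,0,0,0,0,0.2],[0,0,0,0,0,0,0.2],[0,0,0,0,0,0,0.2]]])

```text
time: 39.1
tcp_pos: [420.4, -256.2, 17.0]
tcp_rot: [2.544, 1.245, -0.678]
ft_force: [0.9, 1.7, 5.3]
grip_width: 45.1
gripper_force: 72.2
```

Emit:
drive_tool(increments=[[[0,0,0,0,0,0,0.2],[-0.3,0,-0.52,0,0,0,0.2],[-0.3,0,-0.52,0,0,0,0.2],[0,0,0,0,0,0,0.2]]])

```text
time: 39.6
tcp_pos: [421.0, -256.5, 77.6]
tcp_rot: [2.543, 1.243, -0.674]
ft_force: [-0.6, 0.7, -2.7]
grip_width: 45.1
gripper_force: 72.0
```

Emit:
drive_tool(increments=[[[0.1,-0.03,-0.07,0,0.98,0,0.2],[0.1,-0.03,-0.06,0,0.98,0,0.2],[0.11,-0.03,-0.05,0,0.98,0,0.2],[0.11,-0.03,-0.04,0,0.98,0,0.2],[0.12,-0.03,-0.03,0,0.98,0,0.2]]])

```text
time: 40.22
tcp_pos: [431.1, -227.1, 77.9]
tcp_rot: [2.811, 1.375, -0.042]
ft_force: [-0.6, 0.6, -2.5]
grip_width: 44.8
gripper_force: 71.8
```

Emit:
drive_tool(increments=[[[0.12,-0.03,-0.02,0,0.98,0,0.2],[0.12,-0.03,-0.01,0,0.98,0,0.2],[0.12,-0.03,0,0,0.98,0,0.2],[0.12,-0.03,0.02,0,0.98,0,0.2],[0.12,-0.03,0.03,0,0.98,0,0.2]]])

```text
time: 40.85
tcp_pos: [443.7, -199.0, 82.0]
tcp_rot: [-2.585, -1.263, -0.605]
ft_force: [-0.3, 1.0, -1.7]
grip_width: 45.2
gripper_force: 71.9
```

Emit:
drive_tool(increments=[[[0.11,-0.03,0.04,0,0.98,0,0.2],[0.11,-0.03,0.05,0,0.98,0,0.2],[0.1,-0.03,0.06,0,0.98,0,0.2],[0.1,-0.03,0.07,0,0.98,0,0.2],[0.09,-0.03,0.08,0,0.98,0,0.2]]])

```text
time: 41.48
tcp_pos: [456.0, -171.4, 85.5]
tcp_rot: [-2.232, -1.09, -1.147]
ft_force: [0.3, 0.3, -2.2]
grip_width: 45.1
gripper_force: 71.9
```

Emit:
drive_tool(increments=[[[0.08,-0.03,0.09,0,0.98,0,0.2],[0,0,0,0,0,0,0.2]]])

```text
time: 41.72
tcp_pos: [458.1, -165.7, 85.1]
tcp_rot: [-2.153, -1.047, -1.238]
ft_force: [0.9, 0.4, -1.9]
grip_width: 44.9
gripper_force: 72.0
```

```bash
python3 st.py
python3 - <<'E'
from h import *
y=np.radians(-37.7);e=ee(y)
pl=pose(np.array([450,-170,36.5])+10*UP-8*e,y,np.pi/3);print(pl[0])
s=plan([pl],.2)
E
```

```text
41.725 [ 458.1 -165.7   85.1] z [ 0.53   0.684 -0.501] y [ 0.789 -0.615 -0.005] q [-1.21  0.61  1.98  0.85  1.38 -1.1 ] [ 0.9  0.4 -1.9] 44.93048751569081
[ 455.17014476 -163.31061435   37.        ]
[[-0.83,-0.07,0.48,0.01,0.01,-0.07,0.2]]
```

Emit:
drive_tool(increments=[[[-0.27,-0.02,0.16,0,0,-0.02,0.2],[-0.27,-0.02,0.16,0,0,-0.02,0.2],[-0.24,-0.02,0.14,0,0,-0.02,0.2],[0,0,0,0,0,0,0.2]]])

```text
time: 42.22
tcp_pos: [456.5, -163.3, 40.9]
tcp_rot: [-2.15, -1.059, -1.243]
ft_force: [-0.0, 0.2, -2.3]
grip_width: 45.2
gripper_force: 72.0
```

Emit:
drive_tool(increments=[[[-0.03,0,0.02,0,0,0,0.2],[0,0,0,0,0,0,0.2]]])

```text
time: 42.48
tcp_pos: [456.9, -163.9, 40.2]
tcp_rot: [-2.152, -1.061, -1.244]
ft_force: [0.1, -0.6, -1.3]
grip_width: 45.3
gripper_force: 72.0
```

Emit:
drive_tool(increments=[[[-0.04,0,0.02,0,0,0,0.2],[0,0,0,0,0,0,0.2]]])

```text
time: 42.72
tcp_pos: [456.8, -164.0, 37.8]
tcp_rot: [-2.152, -1.061, -1.244]
ft_force: [0.7, 0.3, -1.4]
grip_width: 45.2
gripper_force: 72.0
```

Emit:
drive_tool(increments=[[[-0.02,0,0.01,0,0,0,0.2],[0,0,0,0,0,0,0.2]]])

```text
time: 42.98
tcp_pos: [456.8, -164.0, 37.6]
tcp_rot: [-2.15, -1.06, -1.246]
ft_force: [-2.2, -2.1, 4.9]
grip_width: 45.0
gripper_force: 73.0
```

Emit:
drive_tool(increments=[[[0,0,0,0,0,0,0.65],[0,0,0,0,0,0,0.8],[0,0,0,0,0,0,1],[0,0,0,0,0,0,1],[0,0,-0.4,0,0,0,1]]])

```text
time: 43.6
tcp_pos: [445.6, -176.6, 46.8]
tcp_rot: [-2.149, -1.06, -1.243]
ft_force: [0.1, -0.2, -0.6]
grip_width: 85.4
gripper_force: 0.0
```

Emit:
drive_tool(increments=[[[0,0,-0.8,0,0,0,1],[0,0,-0.8,0,0,0,1],[0,0,-0.2,0,0,0,1]]])

```text
time: 43.98
tcp_pos: [397.2, -242.5, 92.8]
tcp_rot: [-2.156, -1.062, -1.245]
ft_force: [-0.2, 0.3, 0.5]
grip_width: 85.5
gripper_force: 0.0
```

```bash
python3 st.py
python3 - <<'E'
from h import *
blocks()
y=np.radians(-37.7);e=ee(y);p,r=tcp()
pk=pose(np.array([450,-170,36])+6*e+12*UP,y,-np.pi/6)
s=plan([(p*[1,1,0]+[5,10,190],til(y,.3)),(back(pk,80))])
E
```

```text
43.975 [ 397.2 -242.5   92.8] z [ 0.533  0.68  -0.504] y [ 0.79  -0.614  0.008] q [-1.38  0.63  1.89  0.72  1.49 -1.12] [-0.2  0.3  0.5] 85.46159533276212
blk [538. 279.  97.] 0.96 zt 106.2 c [544.  290.2] wh [58.6 45.9] ang 31.0 px 152 2 rgb [132. 126. 118.]
blk [ 688. -119.   32.] 0.66 zt 39.8 c [ 703.  -112.9] wh [48.1 65.3] ang 59.9 px 399 103 rgb [104.  64.  39.]
blk [ 443. -181.   65.] 0.62 zt 68.3 c [ 452.3 -169.2] wh [41.5 46. ] ang 52.4 px 277 186 rgb [220. 213. 202.]
blk [388.  22.  18.] 0.62 zt 16.4 c [390.   36.8] wh [58.9 59.2] ang 22.2 px 134 147 rgb [196. 188. 159.]
[[0.23,0,-0.1,0.01,-0.93,0,1],[0.22,0,-0.12,0.01,-0.93,0,1],[0.2,0,-0.14,0.01,-0.93,0,1],[0.19,0,-0.16,0.01,-0.93,0,1],[0.17,0,-0.17,0.01,-0.93,0,1]]
[[0.16,0,-0.19,0.01,-0.93,0,1],[0.14,0,-0.2,0.01,-0.93,0,1],[0.12,-0.01,-0.22,0.01,-0.93,0,1],[0.18,0,0.26,0,-0.92,0,1],[0.21,0,0.25,0,-0.92,0,1]]
[[0.23,0,0.23,0,-0.92,0,1],[0.25,0,0.2,0,-0.92,0,1],[0.26,0,0.18,0,-0.92,0,1],[0.28,0,0.16,0,-0.92,0,1],[0.29,0,0.13,0,-0.92,0,1]]
[[0.3,0,0.1,0,-0.92,0,1],[0.31,0,0.07,0,-0.92,0,1]]
```

Emit:
drive_tool(increments=[[[0.23,0,-0.1,0,-0.93,0,1],[0.22,0,-0.12,0,-0.93,0,1],[0.2,0,-0.14,0,-0.93,0,1],[0.19,0,-0.16,0,-0.93,0,1],[0.17,0,-0.17,0,-0.93,0,1]]])

```text
time: 44.7
tcp_pos: [402.1, -231.9, 153.0]
tcp_rot: [-2.506, -1.234, -0.749]
ft_force: [0.1, 0.3, -0.8]
grip_width: 85.7
gripper_force: 0.0
```

Emit:
drive_tool(increments=[[[0.16,0,-0.19,0,-0.93,0,1],[0.14,0,-0.2,0,-0.93,0,1],[0.12,0,-0.22,0,-0.93,0,1],[0.18,0,0.26,0,-0.92,0,1],[0.21,0,0.25,0,-0.92,0,1]]])

```text
time: 45.32
tcp_pos: [420.1, -208.6, 169.6]
tcp_rot: [-2.773, -1.364, -0.163]
ft_force: [0.5, 0.5, 0.1]
grip_width: 85.5
gripper_force: 0.0
```

Emit:
drive_tool(increments=[[[0.23,0,0.23,0,-0.92,0,1],[0.25,0,0.2,0,-0.92,0,1],[0.26,0,0.18,0,-0.92,0,1],[0.28,0,0.16,0,-0.92,0,1],[0.29,0,0.13,0,-0.92,0,1]]])

```text
time: 45.95
tcp_pos: [458.3, -158.8, 119.6]
tcp_rot: [2.648, 1.302, -0.46]
ft_force: [-0.6, 0.2, -0.6]
grip_width: 85.6
gripper_force: 0.0
```

Emit:
drive_tool(increments=[[[0.3,0,0.1,0,-0.92,0,1],[0.31,0,0.07,0,-0.92,0,1],[0,0,0,0,0,0,1]]])

```text
time: 46.32
tcp_pos: [473.4, -138.0, 98.5]
tcp_rot: [2.536, 1.253, -0.686]
ft_force: [-0.6, -0.6, 0.3]
grip_width: 85.6
gripper_force: 0.0
```

```bash
python3 st.py
python3 - <<'E'
from h import *
y=np.radians(-37.65);e=ee(y)
pk=pose(np.array([452.2,-169.3,36])+7*e+10*UP,y,-np.pi/6);pl=pose(np.array([460,-165,25])+7*UP-10*e,y,np.pi/3)
print(pk[0],pl[0]);s=plan([back(pk,30),pk])
print('lift');s=plan([(pk[0]+60*UP,pk[1])],.2,s);
print('turn');s=plan([(pl[0]+50*UP,pl[1])],.2,s)
E
```

```text
46.325 [ 473.4 -138.    98.5] z [-0.307 -0.4   -0.864] y [ 0.794 -0.608 -0.001] q [-0.19  0.49  1.67 -0.49  1.27  0.69] [-0.6 -0.6  0.3] 85.58799370491221
[ 450.67290916 -171.27939222   29.54551733] [ 463.94263254 -159.88961888   22.5       ]
[[0,0.02,0.5,0.01,0.02,0.02,1],[0,0.02,0.5,0.01,0.02,0.02,1],[0,0,0.6,0,0,0,1]]
lift
[[-0.3,0,-0.52,0,0,0,0.2],[-0.3,0,-0.52,0,0,0,0.2]]
turn
[[0.03,0,0.01,0,0.98,0,0.2],[0.03,0,0.01,0,0.98,0,0.2],[0.03,0,0.01,0,0.98,0,0.2],[0.03,0,0.02,0,0.98,0,0.2],[0.02,0,0.02,0,0.98,0,0.2]]
[[0.02,0,0.02,0,0.98,0,0.2],[0.02,0,0.02,0,0.98,0,0.2],[0.02,0,0.02,0,0.98,0,0.2],[0.02,0,0.03,0,0.98,0,0.2],[0.01,0,0.03,0,0.98,0,0.2]]
[[0.01,0,0.03,0,0.98,0,0.2],[0.01,0,0.03,0,0.98,0,0.2],[0,0,0.03,0,0.98,0,0.2],[0,0,0.03,0,0.98,0,0.2],[0,0,0.03,0,0.98,0,0.2]]
[[0,0,0.03,0,0.98,0,0.2]]
```

Emit:
drive_tool(increments=[[[0,0.02,0.5,0,0.02,0.02,1],[0,0.02,0.5,0,0.02,0.02,1],[0,0,0.6,0,0,0,1],[0,0,0,0,0,0,1],[0,0,0,0,0,0,1]]])

```text
time: 46.95
tcp_pos: [451.9, -173.9, 32.9]
tcp_rot: [2.543, 1.239, -0.673]
ft_force: [-1.1, -1.5, 0.1]
grip_width: 85.0
gripper_force: 0.0
```

Emit:
drive_tool(increments=[[[0,0,0,0,0,0,0.2],[0,0,0,0,0,0,0.2],[0,0,0,0,0,0,0.2],[0,0,0,0,0,0,0.2],[0,0,0,0,0,0,0.2]]])

```text
time: 47.58
tcp_pos: [452.3, -173.6, 32.9]
tcp_rot: [2.542, 1.24, -0.673]
ft_force: [-0.1, 2.3, 5.3]
grip_width: 45.2
gripper_force: 72.1
```

Emit:
drive_tool(increments=[[[0,0,0,0,0,0,0.2],[-0.3,0,-0.52,0,0,0,0.2],[-0.3,0,-0.52,0,0,0,0.2],[0,0,0,0,0,0,0.2]]])

```text
time: 48.08
tcp_pos: [452.9, -173.8, 93.8]
tcp_rot: [2.541, 1.238, -0.668]
ft_force: [0.8, 0.5, -2.6]
grip_width: 45.0
gripper_force: 72.0
```

Emit:
drive_tool(increments=[[[0.03,0,0.01,0,0.98,0,0.2],[0.03,0,0.01,0,0.98,0,0.2],[0.03,0,0.01,0,0.98,0,0.2],[0.03,0,0.02,0,0.98,0,0.2],[0.02,0,0.02,0,0.98,0,0.2]]])

```text
time: 48.7
tcp_pos: [454.2, -168.7, 85.3]
tcp_rot: [2.806, 1.372, -0.037]
ft_force: [-0.3, 0.4, -2.9]
grip_width: 44.8
gripper_force: 71.9
```

Emit:
drive_tool(increments=[[[0.02,0,0.02,0,0.98,0,0.2],[0.02,0,0.02,0,0.98,0,0.2],[0.02,0,0.02,0,0.98,0,0.2],[0.02,0,0.03,0,0.98,0,0.2],[0.01,0,0.03,0,0.98,0,0.2]]])

```text
time: 49.32
tcp_pos: [457.6, -164.5, 80.3]
tcp_rot: [-2.589, -1.267, -0.611]
ft_force: [0.1, -0.8, -2.0]
grip_width: 45.0
gripper_force: 71.9
```

Emit:
drive_tool(increments=[[[0.01,0,0.03,0,0.98,0,0.2],[0.01,0,0.03,0,0.98,0,0.2],[0,0,0.03,0,0.98,0,0.2],[0,0,0.03,0,0.98,0,0.2],[0,0,0.03,0,0.98,0,0.2]]])

```text
time: 49.95
tcp_pos: [461.1, -160.7, 74.7]
tcp_rot: [-2.234, -1.095, -1.153]
ft_force: [0.9, 0.1, -2.3]
grip_width: 45.1
gripper_force: 71.9
```

Emit:
drive_tool(increments=[[[0,0,0.03,0,0.98,0,0.2],[0,0,0,0,0,0,0.2]]])

```text
time: 50.2
tcp_pos: [461.4, -159.8, 72.8]
tcp_rot: [-2.155, -1.053, -1.244]
ft_force: [-0.8, 0.9, -2.2]
grip_width: 45.3
gripper_force: 72.0
```

```bash
python3 st.py
```

```text
50.2 [ 461.4 -159.8   72.8] z [ 0.534  0.681 -0.501] y [ 0.788 -0.616  0.002] q [-1.2   0.64  2.    0.86  1.35 -1.13] [-0.8  0.9 -2.2] 45.30432924599437
```

Emit:
drive_tool(increments=[[[-0.22,0,0.13,0,0,0,0.2],[-0.22,0,0.13,0,0,0,0.2],[-0.22,0,0.13,0,0,0,0.2],[-0.15,0,0.09,0,0,0,0.2],[0,0,0,0,0,0,0.2]]])

```text
time: 50.82
tcp_pos: [462.7, -159.2, 27.3]
tcp_rot: [-2.154, -1.058, -1.246]
ft_force: [-0.9, 1.0, -2.0]
grip_width: 45.5
gripper_force: 72.0
```

Emit:
drive_tool(increments=[[[-0.03,0,0.02,0,0,0,0.2],[0,0,0,0,0,0,0.2]]])

```text
time: 51.08
tcp_pos: [462.9, -159.6, 26.2]
tcp_rot: [-2.155, -1.059, -1.247]
ft_force: [0.0, 0.2, -1.6]
grip_width: 45.2
gripper_force: 72.0
```

Emit:
drive_tool(increments=[[[-0.05,0,0.03,0,0,0,0.2],[0,0,0,0,0,0,0.2]]])

```text
time: 51.32
tcp_pos: [462.9, -159.5, 23.0]
tcp_rot: [-2.154, -1.059, -1.247]
ft_force: [1.3, 0.3, -2.6]
grip_width: 44.7
gripper_force: 72.0
```

Emit:
drive_tool(increments=[[[-0.03,0,0.02,0,0,0,0.2],[0,0,0,0,0,0,0.2]]])

```text
time: 51.58
tcp_pos: [463.1, -159.4, 21.8]
tcp_rot: [-2.154, -1.058, -1.248]
ft_force: [-1.1, -1.8, 3.7]
grip_width: 45.6
gripper_force: 72.5
```

Emit:
drive_tool(increments=[[[0,0,0,0,0,0,0.65],[0,0,0,0,0,0,0.8],[0,0,0,0,0,0,1],[0,0,0,0,0,0,1],[0,0,-0.4,0,0,0,1]]])

```text
time: 52.2
tcp_pos: [451.8, -172.0, 31.5]
tcp_rot: [-2.152, -1.058, -1.246]
ft_force: [0.3, -0.3, 0.3]
grip_width: 85.7
gripper_force: 0.0
```

Emit:
drive_tool(increments=[[[0,0,-0.8,0,0,0,1],[0,0,-0.8,0,0,0,1],[0,0,-0.2,0,0,0,1]]])

```text
time: 52.58
tcp_pos: [403.2, -237.7, 77.4]
tcp_rot: [-2.159, -1.06, -1.248]
ft_force: [0.4, 0.4, -1.1]
grip_width: 85.6
gripper_force: 0.0
```

```bash
python3 st.py
python3 - <<'E'
from h import *
blocks('w7.png')
E
```

```text
52.575 [ 403.2 -237.7   77.4] z [ 0.536  0.677 -0.504] y [ 0.787 -0.616  0.01 ] q [-1.36  0.66  1.9   0.73  1.45 -1.14] [ 0.4  0.4 -1.1] 85.61029526151964
blk [ 688. -118.   30.] 0.92 zt 39.8 c [ 702.6 -112.7] wh [47.9 65.9] ang 59.1 px 402 94 rgb [103.  63.  38.]
blk [ 447. -174.   41.] 0.78 zt 44.0 c [ 461.1 -161.2] wh [66.2 45.9] ang 52.2 px 277 192 rgb [200. 193. 180.]
blk [537. 276.  87.] 0.75 zt 94.4 c [531.7 272.4] wh [30. 59.] ang 71.6 px 146 2 rgb [109. 104.  97.]
```

View pics/w7.png

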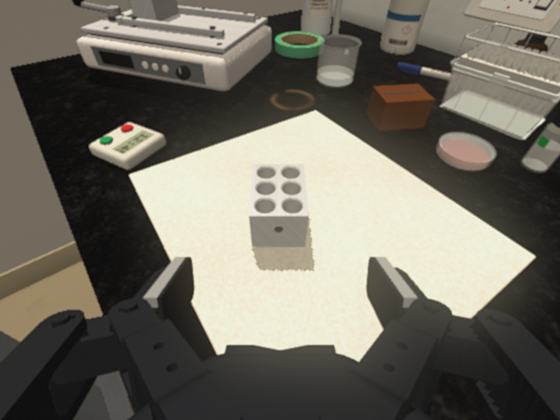

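Block B is now wells-up at (278,190). Next: grip it across its ends.

Run:
```python
from h import *
s=plan([([425,-205,170],til(np.radians(5),0.4)),([461.1,-161.2,110],down(np.radians(52.2)))])
```

```text
[[0.28,0,-0.04,0.73,-0.87,-0.81,1],[0.28,0.01,-0.07,0.73,-0.87,-0.81,1],[0.27,0.03,-0.09,0.73,-0.87,-0.81,1],[0.26,0.05,-0.12,0.73,-0.87,-0.81,1],[0.24,0.06,-0.14,0.73,-0.87,-0.81,1]]
[[0.22,0.06,-0.17,0.73,-0.87,-0.81,1],[0.2,0.07,-0.19,0.73,-0.87,-0.81,1],[0.03,0.09,0.16,0.18,-0.42,-0.9,1],[0.03,0.09,0.15,0.18,-0.42,-0.9,1],[0.03,0.1,0.15,0.18,-0.42,-0.9,1]]
[[0.02,0.1,0.15,0.18,-0.42,-0.9,1],[0.02,0.11,0.15,0.18,-0.42,-0.9,1],[0.02,0.11,0.14,0.18,-0.42,-0.9,1],[0.01,0.12,0.14,0.18,-0.42,-0.9,1],[0.01,0.12,0.14,0.18,-0.42,-0.9,1]]
[[0,0.12,0.14,0.18,-0.42,-0.9,1]]
```

Emit:
drive_tool(increments=[[[0.28,0,-0.04,0.73,-0.87,-0.81,1],[0.28,0.01,-0.07,0.73,-0.87,-0.81,1],[0.27,0.03,-0.09,0.73,-0.87,-0.81,1],[0.26,0.05,-0.12,0.73,-0.87,-0.81,1],[0.24,0.06,-0.14,0.73,-0.87,-0.81,1]]])

```text
time: 53.3
tcp_pos: [419.7, -211.0, 142.8]
tcp_rot: [-2.017, -1.821, -0.654]
ft_force: [-0.2, 0.1, 0.3]
grip_width: 85.3
gripper_force: 0.0
```

Emit:
drive_tool(increments=[[[0.22,0.06,-0.17,0.73,-0.87,-0.81,1],[0.2,0.07,-0.19,0.73,-0.87,-0.81,1],[0.03,0.09,0.16,0.18,-0.42,-0.9,1],[0.03,0.09,0.15,0.18,-0.42,-0.9,1],[0.03,0.1,0.15,0.18,-0.42,-0.9,1]]])

```text
time: 53.92
tcp_pos: [437.2, -187.3, 148.6]
tcp_rot: [-1.651, -2.416, -0.273]
ft_force: [0.0, 0.2, -0.5]
grip_width: 85.4
gripper_force: 0.0
```

Emit:
drive_tool(increments=[[[0.02,0.1,0.15,0.18,-0.42,-0.9,1],[0.02,0.11,0.15,0.18,-0.42,-0.9,1],[0.02,0.11,0.14,0.18,-0.42,-0.9,1],[0.01,0.12,0.14,0.18,-0.42,-0.9,1],[0.01,0.12,0.14,0.18,-0.42,-0.9,1]]])

```text
time: 54.55
tcp_pos: [456.7, -163.1, 115.0]
tcp_rot: [-1.132, -2.893, -0.054]
ft_force: [0.6, 0.2, 0.2]
grip_width: 85.2
gripper_force: 0.0
```

Emit:
drive_tool(increments=[[[0,0.12,0.14,0.18,-0.42,-0.9,1],[0,0,0,0,0,0,1]]])

```text
time: 54.8
tcp_pos: [459.9, -157.7, 108.1]
tcp_rot: [-1.015, -2.97, -0.008]
ft_force: [-0.3, 0.0, 0.0]
grip_width: 85.2
gripper_force: 0.0
```

```bash
python3 st.py
python3 - <<'E'
from h import *
blocks()
r=down(np.radians(52.2))
plan([([461,-161.2,60],r,2),([461,-161.2,17],r,2)])
E
```

```text
54.8 [ 459.9 -157.7  108.1] z [-0.001  0.006 -1.   ] y [0.612 0.791 0.004] q [-0.56  0.27  1.85  0.01  1.02 -1.48] [-0.3  0.   0. ] 85.23681555699423
blk [ 453. -162.   46.] 0.8 zt 44.5 c [ 461.3 -161.6] wh [64.  46.8] ang 52.4 px 275 225 rgb [201. 195. 182.]
blk [ 703. -127.   42.] 0.66 zt 40.3 c [ 702.9 -123.8] wh [27.8 56.5] ang 60.9 px 464 401 rgb [109.  62.  32.]
[[-0.01,-0.02,0.49,0.02,-0.01,-0.01,1],[-0.01,-0.01,0.49,0.02,-0.01,-0.01,1],[0,0,0.43,0,0,0,1],[0,0,0.43,0,0,0,1]]
```

Emit:
drive_tool(increments=[[[-0.03,-0.02,0.49,0.02,0,0,1],[-0.03,-0.02,0.49,0.02,0,0,1],[0,0,0.43,0,0,0,1],[0,0,0.43,0,0,0,1],[0,0,0,0,0,0,1]]])

```text
time: 55.52
tcp_pos: [461.4, -163.3, 16.1]
tcp_rot: [-1.02, -2.967, -0.002]
ft_force: [-0.8, 0.4, -0.1]
grip_width: 85.7
gripper_force: 0.0
```

Emit:
drive_tool(increments=[[[0,0,0,0,0,0,0.4],[0,0,0,0,0,0,0.4],[0,0,0,0,0,0,0.4],[0,0,0,0,0,0,0.4]]])

```text
time: 56.02
tcp_pos: [463.5, -164.2, 18.7]
tcp_rot: [1.018, 2.97, -0.001]
ft_force: [-0.4, -0.7, 7.0]
grip_width: 62.6
gripper_force: 77.9
```

```bash
python3 st.py
python3 - <<'E'
from h import *
p,r=tcp()
C=K-36*EX-80*EY
t=np.array([C[0],C[1],68+p[2]-4]);print(C,t)
s=plan([(p+110*UP,r,3)],.4)
print('go')
s=plan([(t+np.array([0,0,55]),down(th))],.4,s)
E
```

```text
56.025 [ 463.5 -164.2   18.7] z [ 0.002 -0.001 -1.   ] y [0.614 0.79  0.   ] q [-0.57  0.41  1.93  0.    0.8  -1.48] [-0.4 -0.7  7. ] 62.630198519023686
[574.18795234 242.76873877  68.        ] [574.18795234 242.76873877  82.68168039]
[[0,0,-0.73,0,0,0,0.4],[0,0,-0.73,0,0,0,0.4],[0,0,-0.73,0,0,0,0.4]]
go
[[0.36,0.87,-0.02,0,0,0.39,0.4],[0.39,0.85,-0.02,0,0,0.39,0.4],[0.43,0.83,-0.02,0,0,0.39,0.4],[0.46,0.82,-0.02,0,0,0.39,0.4],[0.49,0.8,-0.02,0,0,0.39,0.4]]
[[0.52,0.78,-0.02,0,0,0.39,0.4],[0.55,0.76,-0.02,0,0,0.39,0.4],[0.58,0.74,-0.02,0,0,0.39,0.4],[0.61,0.71,-0.02,0,0,0.39,0.4]]
```

Emit:
drive_tool(increments=[[[0,0,-0.73,0,0,0,0.4],[0,0,-0.73,0,0,0,0.4],[0,0,-0.73,0,0,0,0.4]]])

```text
time: 56.4
tcp_pos: [462.2, -163.3, 128.0]
tcp_rot: [-1.019, -2.971, -0.001]
ft_force: [-0.2, -0.0, -1.7]
grip_width: 62.5
gripper_force: 77.6
```

Emit:
drive_tool(increments=[[[0.36,0.87,-0.02,0,0,0.39,0.4],[0.39,0.85,-0.02,0,0,0.39,0.4],[0.43,0.83,-0.02,0,0,0.39,0.4],[0.46,0.82,-0.02,0,0,0.39,0.4],[0.49,0.8,-0.02,0,0,0.39,0.4]]])

```text
time: 57.02
tcp_pos: [524.2, 64.2, 132.1]
tcp_rot: [-1.305, -2.857, -0.0]
ft_force: [1.6, -0.2, -2.4]
grip_width: 62.5
gripper_force: 77.8
```

Emit:
drive_tool(increments=[[[0.52,0.78,-0.02,0,0,0.39,0.4],[0.55,0.76,-0.02,0,0,0.39,0.4],[0.58,0.74,-0.02,0,0,0.39,0.4],[0.61,0.71,-0.02,0,0,0.39,0.4],[0,0,0,0,0,0,0.4]]])

```text
time: 57.65
tcp_pos: [573.6, 246.9, 135.8]
tcp_rot: [-1.517, -2.75, -0.002]
ft_force: [0.1, -1.3, -2.0]
grip_width: 62.7
gripper_force: 77.8
```

```bash
python3 st.py
python3 - <<'E'
from h import *
C=K-36*EX-80*EY
t=np.array([C[0],C[1],82.7])
s=plan([(t+40*UP,down(th)),(t+4*UP,down(th),2)],.4)
p,_=tcp();print((p-K)@EX,(p-K)@EY)
c=snap('wrist');P=cloud(c);Z=P[...,2];a=(P-K)@EX;b=(P-K)@EY
for z0 in (108,p[2]+25):
    m=(abs(Z-z0)<6)&(abs(a+34)<36)&(abs(b+60)<60);
    if m.sum()>50: print(z0,m.sum(),cv2.minAreaRect(np.stack([a[m],b[m]],1).astype(np.float32)))
E
```

```text
57.65 [573.6 246.9 135.8] z [-0.     0.001 -1.   ] y [0.846 0.534 0.001] q [ 0.23  0.46  1.48  0.    1.2  -0.34] [ 0.1 -1.3 -2. ] 62.686770483826386
[[-0.08,-0.03,0.26,0.01,-0.01,0.05,0.4],[0,0,0.36,0,0,0,0.4],[0,0,0.36,0,0,0,0.4]]
-34.2981218066856 -76.24642658510702
108 5629 ((-31.56902313232422, -22.835847854614258), (64.21478271484375, 45.75031661987305), 0.07272402942180634)
160.77128015468986 10478 ((-34.030574798583984, -72.8183822631836), (47.39836502075195, 71.96756744384766), 89.86841583251953)
```

Emit:
drive_tool(increments=[[[-0.08,-0.03,0.26,0,0,0.05,0.4],[0,0,0,0,0,0,0.4],[0,0,0.36,0,0,0,0.4],[0,0,0.32,0,0,0,0.4],[0,0,0,0,0,0,0.4]]])

```text
time: 58.32
tcp_pos: [572.9, 238.8, 86.6]
tcp_rot: [-1.527, -2.741, 0.005]
ft_force: [0.0, -0.2, -1.8]
grip_width: 62.3
gripper_force: 77.8
```

Emit:
drive_tool(increments=[[[0,0,0.04,0,0,0,0.4],[0,0,0,0,0,0,0.4]]])

```text
time: 58.58
tcp_pos: [574.9, 239.6, 87.4]
tcp_rot: [1.529, 2.745, 0.001]
ft_force: [-0.1, 1.1, -2.7]
grip_width: 62.5
gripper_force: 77.8
```

```bash
python3 st.py; python3 -c "
from h import *
p,_=tcp();print((p-K)@EX,(p-K)@EY)"
```

```text
58.575 [574.9 239.6  87.4] z [ 0.     0.001 -1.   ] y [0.85  0.527 0.001] q [ 0.22  0.51  1.53  0.    1.1  -0.34] [-0.1  1.1 -2.7] 62.45001103225008
-37.0891945192273 -83.04763689590102
```

Emit:
drive_tool(increments=[[[0,0,0.06,0,0,0,0.4],[0,0.06,0,0,0,0,0.4],[0,0.03,0,0,0,0,0.4],[0,0,0,0,0,0,0.4]]])

```text
time: 59.08
tcp_pos: [578.6, 242.0, 84.1]
tcp_rot: [-1.529, -2.744, -0.001]
ft_force: [-0.6, -0.6, -2.3]
grip_width: 62.6
gripper_force: 77.8
```

Emit:
drive_tool(increments=[[[0,0.03,0.01,0,0,0,0.4],[0,0,0,0,0,0,0.4]]])

```text
time: 59.32
tcp_pos: [578.9, 242.3, 83.3]
tcp_rot: [-1.528, -2.743, 0.002]
ft_force: [-2.1, -1.7, -0.8]
grip_width: 62.2
gripper_force: 77.9
```

Emit:
drive_tool(increments=[[[0.06,0,0,0,0,0,0.4],[0.06,0,0,0,0,0,0.4],[0.06,0,0,0,0,0,0.4],[0,0,0,0,0,0,0.4]]])

```text
time: 59.82
tcp_pos: [574.1, 250.2, 83.1]
tcp_rot: [-1.528, -2.743, 0.002]
ft_force: [-3.6, -3.6, -2.5]
grip_width: 62.3
gripper_force: 78.0
```

Emit:
drive_tool(increments=[[[0.03,0,0,0,0,0,0.4],[0.02,0,0,0,0,0,0.4],[0,0,0,0,0,0,0.4]]])

```text
time: 60.2
tcp_pos: [573.1, 251.7, 83.2]
tcp_rot: [-1.528, -2.744, 0.003]
ft_force: [-3.5, -5.6, -1.8]
grip_width: 62.5
gripper_force: 77.8
```

Emit:
drive_tool(increments=[[[0.03,0,0.01,0,0,0,0.4],[0.02,0,0.01,0,0,0,0.4],[0,0,0,0,0,0,0.4]]])

```text
time: 60.58
tcp_pos: [573.1, 251.7, 83.2]
tcp_rot: [1.528, 2.742, -0.005]
ft_force: [-1.7, -12.4, 3.3]
grip_width: 62.4
gripper_force: 78.5
```

Emit:
drive_tool(increments=[[[0.03,0.01,0,0,0,0,0.4],[0,0,0,0,0,0,0.4],[0,0,0,0,0,0,0.82],[0,0,0,0,0,0,0.85],[0,0,0,0,0,0,0.85]]])

```text
time: 61.2
tcp_pos: [572.3, 256.9, 82.9]
tcp_rot: [1.528, 2.745, 0.003]
ft_force: [-0.2, 0.1, -0.2]
grip_width: 72.5
gripper_force: 0.0
```

Emit:
drive_tool(increments=[[[0,0,-0.5,0,0,0,0.85],[0,0,-0.9,0,0,0,0.85],[0,0,-0.9,0,0,0,1],[0,0,-0.9,0,0,0,1],[0,0,0,0,0,0,1]]])

```text
time: 61.82
tcp_pos: [574.2, 257.3, 247.7]
tcp_rot: [1.525, 2.74, 0.011]
ft_force: [-0.4, -0.8, -0.3]
grip_width: 85.7
gripper_force: 0.0
```

```bash
python3 st.py
python3 - <<'E'
from h import *
c,P=deck('w8.png')
Z=P[...,2];a=(P-K)@EX;b=(P-K)@EY
m=(abs(Z-78.5)<3)&(a<-70)&(a>-110)&(b<-10);print('bar',np.percentile(a[m],[2,50,98]))
E
```

```text
61.825 [574.2 257.3 247.7] z [ 0.009  0.003 -1.   ] y [0.85  0.527 0.009] q [ 0.24  0.39  1.31  0.    1.43 -0.31] [-0.4 -0.8 -0.3] 85.65763701770587
deck top 3872 ((-31.973546981811523, -45.79310607910156), (91.50274658203125, 64.19884490966797), 89.80233764648438) z 108.56619635125955
 a [-63.44754326  -0.35598163] b [-90.9172332   -0.09961524]
bar [-94.12060331 -88.70776107 -83.98529516]
```

View pics/w8.png

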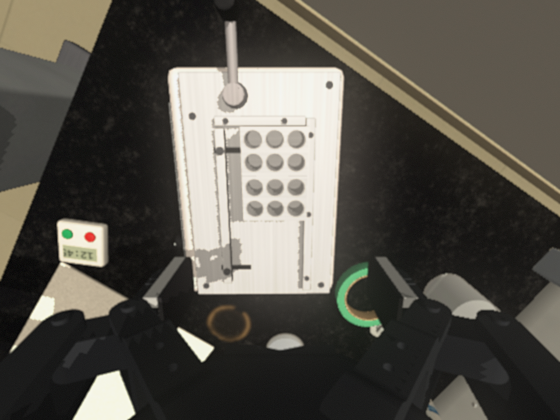

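Both blocks sit flush as one 91.5 × 64.2 mm rectangle in the corner at (275,173), wells up. The knob is at (223,3). Now I clamp.

Run:
```python
from h import *
r=R.from_rotvec([0.461,3.1075,0])
s=plan([([452,374,180],r),([452,374,93],r,3)])
H=np.array([488,314.7]);W=[]
for a in np.radians(np.linspace(121.5,210,11))[1:]:
    q=H+70*np.array([np.cos(a),np.sin(a)]);W.append(([q[0],q[1],93],r))
print('arc');plan(W,0,(np.array([H[0]+70*np.cos(np.radians(121.5)),H[1]+70*np.sin(np.radians(121.5)),93]),r));print(W[-1][0])
```

```text
[[0.41,-0.1,0.16,0.01,0,-0.9,1],[0.42,-0.07,0.16,0.01,0,-0.9,1],[0.42,-0.03,0.16,0.01,0,-0.9,1],[0.42,0.01,0.16,0.01,0,-0.9,1],[0.42,0.05,0.16,0.01,0,-0.9,1]]
[[0.41,0.09,0.16,0.01,0,-0.9,1],[0.4,0.12,0.16,0.01,0,-0.9,1],[0.39,0.16,0.16,0.01,0,-0.9,1],[0,0,0.58,0,0,0,1],[0,0,0.58,0,0,0,1]]
[[0,0,0.58,0,0,0,1]]
arc
[[0.13,-0.17,0,0,0,0,0],[0.1,-0.19,0,0,0,0,0],[0.07,-0.2,0,0,0,0,0],[0.04,-0.21,0,0,0,0,0],[0.01,-0.22,0,0,0,0,0]]
[[-0.03,-0.21,0,0,0,0,0],[-0.06,-0.21,0,0,0,0,0],[-0.09,-0.2,0,0,0,0,0],[-0.12,-0.18,0,0,0,0,0],[-0.15,-0.16,0,0,0,0,0]]
[np.float64(427.3782217350893), np.float64(279.7), 93]
```

Emit:
drive_tool(increments=[[[0.41,-0.1,0.16,0,0,-0.9,1],[0.42,-0.07,0.16,0,0,-0.9,1],[0.42,-0.03,0.16,0,0,-0.9,1],[0.42,0.01,0.16,0,0,-0.9,1],[0.42,0.05,0.16,0,0,-0.9,1]]])

```text
time: 62.5
tcp_pos: [494.7, 329.9, 200.5]
tcp_rot: [-0.872, -3.015, 0.002]
ft_force: [-0.2, -1.5, -0.0]
grip_width: 85.3
gripper_force: 0.0
```

Emit:
drive_tool(increments=[[[0.41,0.09,0.16,0,0,-0.9,1],[0.4,0.12,0.16,0,0,-0.9,1],[0.39,0.16,0.16,0,0,-0.9,1],[0,0,0,0,0,0,1]]])

```text
time: 63.0
tcp_pos: [448.9, 374.0, 176.5]
tcp_rot: [-0.461, -3.104, 0.003]
ft_force: [0.1, -0.7, -0.6]
grip_width: 85.3
gripper_force: 0.0
```

```bash
python3 st.py
python3 - <<'E'
from h import *
r=R.from_rotvec([0.461,3.1075,0]);plan([([452,374,93.5],r,3)])
E
```

```text
63.0 [448.9 374.  176.5] z [-0.004 -0.001 -1.   ] y [ 0.29   0.957 -0.002] q [ 0.5   0.36  1.53  0.    1.26 -0.77] [ 0.1 -0.7 -0.6] 85.2687227616248
[[-0.02,0.01,0.55,-0.01,-0.01,0,1],[-0.02,0.01,0.55,-0.01,-0.01,0,1],[-0.02,0.01,0.55,-0.01,-0.01,0,1]]
```

Emit:
drive_tool(increments=[[[-0.02,0.01,0.55,0,0,0,1],[-0.02,0.01,0.55,0,0,0,1],[-0.02,0.01,0.53,0,0,0,1],[0,0,0,0,0,0,1]]])

```text
time: 63.5
tcp_pos: [453.4, 372.7, 94.6]
tcp_rot: [-0.466, -3.102, 0.005]
ft_force: [-0.2, 0.4, 0.6]
grip_width: 85.2
gripper_force: 0.0
```

Emit:
drive_tool(increments=[[[0,0,0,0,0,0,0],[0,0,0,0,0,0,0],[0,0,0,0,0,0,0],[0,0,0,0,0,0,0],[0,0,0,0,0,0,0]]], grip_force=30)

```text
time: 64.12
tcp_pos: [454.8, 374.4, 97.9]
tcp_rot: [0.464, 3.107, 0.002]
ft_force: [0.5, 0.5, 4.9]
grip_width: 17.9
gripper_force: 29.2
```

Emit:
drive_tool(increments=[[[0,0,0,0,0,0,0],[0,0,0,0,0,0,0]]])

```text
time: 64.38
tcp_pos: [454.7, 374.4, 97.9]
tcp_rot: [0.464, 3.107, 0.002]
ft_force: [-0.1, 0.1, 5.7]
grip_width: 17.3
gripper_force: 29.3
```

Emit:
drive_tool(increments=[[[0.13,-0.17,0,0,0,0,0],[0.1,-0.19,0,0,0,0,0],[0.07,-0.2,0,0,0,0,0],[0.04,-0.21,0,0,0,0,0],[0.01,-0.22,0,0,0,0,0]]])

```text
time: 65.0
tcp_pos: [420.7, 334.1, 97.7]
tcp_rot: [-0.462, -3.104, -0.005]
ft_force: [-3.3, 5.1, 6.7]
grip_width: 17.7
gripper_force: 30.2
```

Emit:
drive_tool(increments=[[[-0.03,-0.21,0,0,0,0,0],[-0.06,-0.21,0,0,0,0,0],[-0.09,-0.2,0,0,0,0,0],[-0.12,-0.18,0,0,0,0,0],[0,0,0,0,0,0,0]]])

```text
time: 65.62
tcp_pos: [425.9, 289.4, 97.6]
tcp_rot: [-0.464, -3.107, -0.002]
ft_force: [-2.1, 0.7, 5.4]
grip_width: 17.6
gripper_force: 30.2
```

Emit:
drive_tool(increments=[[[-0.08,-0.1,0,0,0,0,0],[0,0,0,0,0,0,0]]])

```text
time: 65.88
tcp_pos: [428.8, 283.8, 97.6]
tcp_rot: [0.464, 3.106, 0.003]
ft_force: [-0.6, 2.0, 4.3]
grip_width: 17.7
gripper_force: 30.2
```

Emit:
drive_tool(increments=[[[-0.04,-0.04,0,0,0,0,0],[0,0,0,0,0,0,0]]])

```text
time: 66.12
tcp_pos: [429.8, 282.1, 97.5]
tcp_rot: [0.465, 3.107, 0.005]
ft_force: [-0.2, 8.7, 4.6]
grip_width: 17.9
gripper_force: 30.3
```

Emit:
drive_tool(increments=[[[-0.04,-0.04,0,0,0,0,0],[0,0,0,0,0,0,0]]])

```text
time: 66.38
tcp_pos: [429.9, 281.9, 97.5]
tcp_rot: [-0.466, -3.104, -0.01]
ft_force: [-4.7, 16.3, 4.7]
grip_width: 18.0
gripper_force: 30.4
```

Emit:
drive_tool(increments=[[[-0.03,-0.03,0,0,0,0,0],[0,0,0,0,0,0,0]]])

```text
time: 66.62
tcp_pos: [430.0, 281.7, 97.5]
tcp_rot: [-0.466, -3.103, -0.014]
ft_force: [-8.1, 24.6, 4.1]
grip_width: 17.6
gripper_force: 30.6
```

Emit:
drive_tool(increments=[[[0,0,0,0,0,0,0.6],[0,0,0,0,0,0,1],[0,0,0,0,0,0,1],[0,0,0,0,0,0,1],[0,0,-0.5,0,0,0,1]]])

```text
time: 67.25
tcp_pos: [430.5, 275.5, 120.6]
tcp_rot: [-0.464, -3.102, 0.003]
ft_force: [0.2, 0.7, 0.2]
grip_width: 85.4
gripper_force: 0.0
```

Emit:
drive_tool(increments=[[[0,0,-0.9,0,0,0,1],[-0.4,0,-0.9,0,0,0,1],[-0.8,-0.4,-0.9,0,0,0,1],[-0.8,-0.4,0,0,0,0,1],[-0.8,-0.4,0,0,0,0,1]]])

```text
time: 67.88
tcp_pos: [549.1, 177.4, 257.3]
tcp_rot: [0.464, 3.106, 0.001]
ft_force: [0.3, 0.2, 0.4]
grip_width: 85.1
gripper_force: 0.0
```

Emit:
drive_tool(increments=[[[-0.5,-0.4,0,0,0,0,1],[0,0,0,0,0,0,1],[0,0,0,0,0,0,1]]])

```text
time: 68.25
tcp_pos: [565.5, 152.2, 256.1]
tcp_rot: [-0.465, -3.106, -0.001]
ft_force: [-0.4, 0.2, -1.0]
grip_width: 85.6
gripper_force: 0.0
```

```bash
python3 st.py
python3 - <<'E'
from h import *
c,P=deck('w9.png')
Z=P[...,2];a=(P-K)@EX;b=(P-K)@EY
m=(abs(Z-78.5)<3)&(a<-64.5)&(a>-110)&(b<-100);print('bar',np.percentile(a[m],[2,50,98]))
m=(abs(Z-115)<5)&(a<-90)&(b>-60);print('knob',P[m].mean(0) if m.any() else 0)
E
```

```text
68.25 [565.5 152.2 256.1] z [-0.001  0.001 -1.   ] y [0.293 0.956 0.   ] q [ 0.07  0.31  1.41  0.    1.43 -1.2 ] [-0.4  0.2 -1. ] 85.62214856489307
deck top 4221 ((-31.466991424560547, -45.78660202026367), (92.6021499633789, 64.86119842529297), 89.97965240478516) z 108.48540504505365
 a [-6.35603279e+01 -8.64579743e-03] b [-91.44984741  -0.54262259]
bar [-90.82461442 -70.36152267 -64.74266818]
knob [430.2043626  281.81209626 114.84103311]
```

View pics/w9.png

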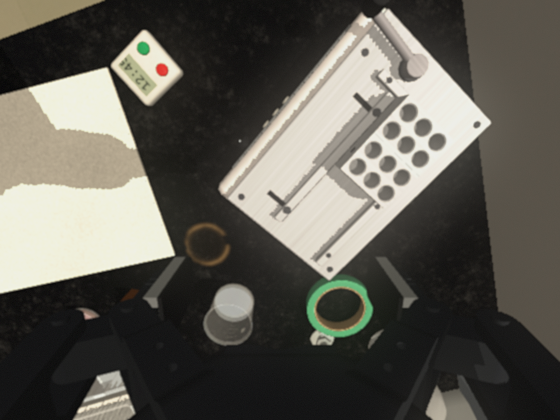

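The picture shows the lever swung to the front (385,30), the row intact and the beaker undisturbed. The knob's chord gives 1.51 rad. One quick check of the bar, then I hand in.

Run:
```python
from h import *
c=snap('wrist');P=cloud(c);Z=P[...,2];a=(P-K)@EX;b=(P-K)@EY
m=(abs(Z-78.5)<3)&(a<-55)&(a>-85)&(b<-100)&(b>-165);x=a[m];print(m.sum(),np.percentile(x,[3,50,97]))
ok=abs(np.median(x)+69.5)<1.5;print(ok)
if ok: print(finish_job())
```

```text
529 [-74.08166044 -69.42588837 -63.99843326]
True
the job is handed in; nothing more can be done
None
```

The job is handed in: I opened the lever, set both blocks wells-up and tight in the corner of the back fence and left end stop, then clamped the lever fully. I saw no sign that the beaker, petri dish or timer moved.

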